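Load the reed-block carriage and slide it home to the wind chest

ROBOT

A 6-joint arm with a two-finger parallel gripper is mounted at the origin on the work surface. World frame = base frame: x ahead of the robot, y to its left, z up, the work surface at z = 0. Lengths are in m, angles in rad, forces in N, time in s.
With the tool pointing down it reaches from about 0.35 to 0.775 m from the base axis. Payload 7.3 kg.
Tool frame: the origin (TCP) lies midway between the tips of the shut fingers; the grasp point (between the pads) lies 19 mm behind it; z points along the fingers, y is the line along which they close (so a half turn about z gives the same grasp; the last joint's range is limited). The gripper opens to 92 mm and grips with 3 to 60 N. Pads are 19 mm wide; open, the fingers measure 130 mm over their backs; the gripper's body (75 mm by 190 mm) begins 47 mm behind the grasp point.
Start: joints at [1.049, 0.342, 1.524, -0, 1.275, -0.146], TCP at [0.193, 0.488, 0.227] pointing down, gripper open.
Joint ranges: [-2.53, 2.53], [-0.77, 2.02], [0.04, 2.7], [-1, 4.14], [0.28, 2.66], [-3.11, 3.11]. Speed limits (rad/s): [2.57, 2.57, 3.14, 3.14, 3.14, 3.14].

INTERFACE

Orientations are given as [roll, pitch, yaw] about the fixed x, y, z axes, in that order (R = Rz(yaw) Ry(pitch) Rx(roll)).
In Python, from cell import monitor, vision, workorder gives the robot as it stands.
- The arm moves only by the tool move_arm, never from a script. Its argument "rows" is a list of rows, each a list of 5 numbers: the shift along the world's x, y, z in mm, then the turn about the world's z in rad, then the closure, from -1 (fully open) to 1 (shut). A call has 1 to 12 rows; each row shifts and turns the commanded pose from where the row before left it; what a row does not reach is not made up. A row lasts 1/10 s, in which the tool goes at most 50 mm and 8.59 degrees, less where a joint would pass 70% of its speed; a pose out of reach is approached as far as the arm can. A call is refused whole if a number of a shift passes 50 or a number of a turn 0.15, either way. A call with a gripper value outside its range is refused whole. The fingers move at their own pace and stop on an object; "newtons" is the grip in N (left out, the last holds). Time passes only in rows, so rows that do not move let the fingers close. It gives the time, the measured TCP pose, the force, the opening and the grip force at its end, in the units of the state.
- monitor.observe(): the state, without advancing time (a new reading comes with each control period).
- vision.read_camera(name): name is "scene" or "top" or "wrist"; returns the picture (384x512x3 uint8, red, green, blue); there is no depth.
- vision.get_calibration(name): a dict with "K" (3x3 intrinsics, pixels), "k1" (the pictures are not rectified: a ray, as slopes to the right and down, at radius r is drawn at 1 + k1 r^2 times it, then the intrinsics apply), "T" (4x4, takes a point from camera to world coordinates); the wrist camera has in their place "mount" (4x4, takes a point from camera to tool coordinates, whose origin is the TCP and whose axes are the flange's). Camera axes: x right, y up, looking along -z (the intrinsics and any distortion apply to the point x, -y, -z); pixel columns grow to the right and rows downward; lengths in m; the calibration is good to about 2 mm. A picture is of the moment at which its call begins: read the wrist's pose just before it. get_calibration takes no time and is no camera call.
- workorder.hand_in(): hands the job in; it is judged then, once.
The state is a dict: "time": time; "qpos": joint angles; "qvel": joint speeds; "joint_efforts": joint torques, N m; "tool_pos": TCP position; "tool_rot": TCP orientation; "contact_force": force on the tool from outside, world axes, zero at the start; "torque": the same for the moment, N m; "opening": finger opening in m; "grip_force": force on a finger pad.
Only numpy, scipy, OpenCV 4.12 (cv2) and the standard library are available. Lean on these libraries where they do the work, as an engineer would, in place of code of your own. Each camera call takes 0.05 s, during which the arm holds its last target. There are 200 camera calls.

TASK

With the stop bar still in place, set every wooden reed block from the felt mat upright into its own lane of the carriage, pushed flush against both the far fence and the rib on the lane's left. Then lift out the stop bar and leave it hanging by its eye on the slanted peg, and after that push the carriage along its centre line (it jams if pushed off-centre) until it is fully home against the wind chest, with the blocks still flush. Leave the offcut, the tape roll and the amber jar where they are.

Things in the scene. Friction and masses are not known exactly. Their poses are not given: they have to be found in the camera images.
- bed: fixed plywood slide bed, 330 x 260 x 15 mm (x, y, z); origin at the centre of its underside, on the bench; x = the direction in which the carriage is pushed home, away from the robot. Two guide rails along x: inner faces y = +-15 mm, outer +-27, tops z = 25. Two dark posts 12 x 16 mm, tops z = 60, at x = +12, y = +-121: the stop bar leans on their near side, the carriage passes between them
- chest_face (a point): middle of the foot of the wind chest's near face, bed x = +150 mm, z = 15. The wind chest is fixed across the bed's far end, 220 mm wide: a low ledge 40 mm deep, 45 high, whose flat near face is the carriage's end stop, and behind it a wooden box 83 high. With the carriage home, its front edge touches this face and its origin is at bed x = +95 mm
- carriage: loose wooden carriage, 400 g, on the bed: deck 110 x 206 mm (x, y); origin on its centre line at the underside of its shoes, 15 mm up; x forward to the wind chest. Deck top z = 26. Far fence: face x = +47, 10 mm high. Four lanes, each with a rib 94 long, 6 wide, 10 high on its left (+y); a 10 mm guard closes the right edge. Starts at bed x = -75, by the stop bar; loaded takes 1.5 to 4 N to slide
- push_point (a point): centre-line point on the outer face of the carriage's polished steel near lip (carriage x = -59, y = 0, z = 27); the lip spans the whole width, 12 mm thick, from z = 14 to z = 40. A 50 mm tongue below runs between the rails with 1.5 mm play a side (0.06 rad of yaw). Pushed over about 40 mm off centre it jams however hard one pushes; pushed on the centre line again it frees itself
- lane1 (a point): point on the deck in the carriage's first lane from the left (carriage y = 75 mm, x = +15, z = 26) where the underside centre of a registered block comes to lie: flush with the fence ahead and with the rib on its left, whose face is 12 mm to +y of this point
- lane2 (a point): point on the deck in the carriage's second lane from the left (carriage y = 25 mm, x = +15, z = 26) where the underside centre of a registered block comes to lie: flush with the fence ahead and with the rib on its left, whose face is 12 mm to +y of this point
- lane3 (a point): point on the deck in the carriage's third lane from the left (carriage y = -25 mm, x = +15, z = 26) where the underside centre of a registered block comes to lie: flush with the fence ahead and with the rib on its left, whose face is 12 mm to +y of this point
- lane4 (a point): point on the deck in the carriage's fourth lane from the left (carriage y = -75 mm, x = +15, z = 26) where the underside centre of a registered block comes to lie: flush with the fence ahead and with the rib on its left, whose face is 12 mm to +y of this point
- bar: loose wooden stop bar, 160 g: crossbar 20 x 248 x 20 mm (x, y, z) lying across the guide rails between carriage and posts; on its middle an upright eye plate 10 thick (x), 50 wide (y), from z = 20 to 95 mm, with a square 26 mm hole through it along x centred at z = 71. Origin at the centre of its underside. Grip the plate across its 50 mm width, a finger at each side of the hole
- bar_eye (a point): centre of the hole in the stop bar's eye plate, 71 mm above the bar's origin
- peg: fixed steel peg, 8 mm thick, slanting out of a post; origin where it leaves the post, 155 mm above the bench; z axis along the peg to its free tip at z = +80 mm, rising 40 degrees above level and leaning out along -x of the stand (roughly towards the robot's side); its y axis is level, the same as the stand's. Left or right of the bed
- stand: the peg's wooden stand, fixed: base 130 x 120 x 18 mm (x, y, z), origin at the centre of its underside; post 22 x 28 mm, its near face at x = +40 mm, its top 185 mm above the bench; the peg leans out over the base
- mat: fixed grey felt mat, 250 x 210 mm, 3 thick, on the other side of the bed from the stand; origin at the centre of its underside
- block1: wooden reed block, 64 x 24 x 25 mm (x, y, z), 60 to 130 g, small metal reed plates on its long sides; same end for end; origin at the centre of its underside, x along its length, z up. Starts on the felt mat, long side roughly along the mat's x. Three or four are present, all alike; None if absent
- block2: wooden reed block, 64 x 24 x 25 mm (x, y, z), 60 to 130 g, small metal reed plates on its long sides; same end for end; origin at the centre of its underside, x along its length, z up. Starts on the felt mat, long side roughly along the mat's x. Three or four are present, all alike; None if absent
- block3: wooden reed block, 64 x 24 x 25 mm (x, y, z), 60 to 130 g, small metal reed plates on its long sides; same end for end; origin at the centre of its underside, x along its length, z up. Starts on the felt mat, long side roughly along the mat's x. Three or four are present, all alike; None if absent
- block4: wooden reed block, 64 x 24 x 25 mm (x, y, z), 60 to 130 g, small metal reed plates on its long sides; same end for end; origin at the centre of its underside, x along its length, z up. Starts on the felt mat, long side roughly along the mat's x. Three or four are present, all alike; None if absent
- offcut: bystander: dark wooden offcut 46 x 34 x 18 mm lying on the bench near the mat, robot side
- tape: bystander: roll of pale tape, 90 mm across, 24 high
- glue: bystander: amber glass jar, 50 mm across, 70 tall
There are look-alikes about, which are no part of the job. Leave any turquoise look-alike of the block4 alone.

How it is judged:
By the outcome, as a careful person would: the job done as asked, in the order asked, and still so for the second after the job is handed in, with the robot touching nothing.
Of block1, block2, block3, block4 only 3 to 4 are there at a start; the rules pass over those that are not, and their reading is None.
At some moment in a run one of block1, block2, block3, block4 may be knocked a few centimetres aside while the robot is not near it.
It also fails if it takes over 210 s, if anything falls off the work surface, if the arm or the gripper's body presses on something with over 40 N, if the wrist force passes 120 N, or if a joint passes its speed limit or range.

## Working session

There is one attempt and no reset: what is moved stays moved. The work goes in short steps, Python scripts to look and compute and a tool call to move; the robot and the scene stay as the last step left them, time stands still between calls to the robot, and variables do not carry over. Pictures are saved under pics/ and viewed, at most 14 in all, crops included, and the job is handed in when it is done.

Besides the shell and the picture viewer there is one more tool, called after "Request:" by a JSON object that holds its "api" and its "payload", one argument or row to a line. move_arm: Moves the arm, as the interface text tells. Its arguments: {"type":"object","properties":{"rows":{"type":"array","items":{"type":"array","items":{"type":"number"}}},"newtons":{"type":"number"}},"required":["rows"]}

```bash
mkdir -p pics; ls
cat > h.py <<'E'
import numpy as np, cv2
from cell import monitor, vision, workorder
from scipy.spatial.transform import Rotation as Ro
def grab(n,f):
    s=monitor.observe(); im=vision.read_camera(n); cv2.imwrite('pics/'+f+'.png',im[:,:,::-1]); return s,im
def camT(n,s=None):
    c=vision.get_calibration(n)
    if n!='wrist': return c,np.array(c['T'])
    T=np.eye(4);T[:3,:3]=Ro.from_euler('xyz',s['tool_rot']).as_matrix();T[:3,3]=s['tool_pos']
    return c,T@np.array(c['mount'])
def pix2w(n,uv,z,s=None):
    c,T=camT(n,s);K=np.array(c['K']);k=c['k1']
    d=(np.array(uv,float)-K[:2,2])/[K[0,0],K[1,1]]
    u=d.copy()
    for _ in range(30): u=d/(1+k*(u@u))
    r=T[:3,:3]@np.array([u[0],-u[1],-1]); o=T[:3,3]
    return o+r*(z-o[2])/r[2]
def w2pix(n,p,s=None):
    c,T=camT(n,s);K=np.array(c['K']);q=np.linalg.inv(T)@np.append(p,1)
    u=np.array([q[0],-q[1]])/-q[2]; u=u*(1+c['k1']*(u@u))
    return u*[K[0,0],K[1,1]]+K[:2,2]
E
python3 - <<'E'
from h import *
for n in('top','scene'): grab(n,n+'0'); c=vision.get_calibration(n); print(np.round(c['K'],1).tolist(),c['k1'],np.round(c['T'],3).tolist())
c=vision.get_calibration('wrist');print(np.round(c['K'],1).tolist(),c['k1'],np.round(c['mount'],3).tolist())
print(monitor.observe())
E
```

```text
pics
[[492.4, 0.0, 252.7], [0.0, 492.4, 193.7], [0.0, 0.0, 1.0]] -0.17988503547071322 [[0.017, 0.981, -0.195, 0.268], [-1.0, 0.02, 0.011, 0.063], [0.015, 0.194, 0.981, 1.425], [0.0, 0.0, 0.0, 1.0]]
[[358.5, 0.0, 256.0], [0.0, 358.5, 193.5], [0.0, 0.0, 1.0]] -0.01833298645387383 [[0.582, -0.452, 0.675, 1.38], [0.813, 0.346, -0.469, -0.512], [-0.022, 0.822, 0.569, 0.853], [0.0, 0.0, 0.0, 1.0]]
[[311.6, 0.0, 257.6], [0.0, 311.6, 191.4], [0.0, 0.0, 1.0]] -0.05284131169566466 [[-0.0, 0.953, 0.304, 0.082], [1.0, 0.001, -0.001, -0.001], [-0.001, 0.304, -0.953, -0.159], [0.0, 0.0, 0.0, 1.0]]
{'time': 0.1, 'qpos': array([ 1.04902772e+00,  3.42658180e-01,  1.52490630e+00, -7.46556923e-06,
        1.27541779e+00, -1.46000600e-01]), 'qvel': array([ 0.00029871, -0.00325622, -0.00313804, -0.00014341, -0.00052285,
       -0.00080895]), 'joint_efforts': array([ 2.36123364e-03, -4.32009172e+01, -2.44694817e+01,  7.20242411e-02,
        5.25899953e-02, -3.07190032e-05]), 'tool_pos': array([0.19246744, 0.48805846, 0.22611711]), 'tool_rot': array([-3.14021678e+00, -1.95101222e-04,  2.76582669e+00]), 'contact_force': array([-0.31748073,  0.43606494,  0.14114162]), 'torque': array([-0.00575217,  0.010493  , -0.03370263]), 'grip_force': 0.0, 'opening': 0.09181480002228762}
```

View pics/top0.png

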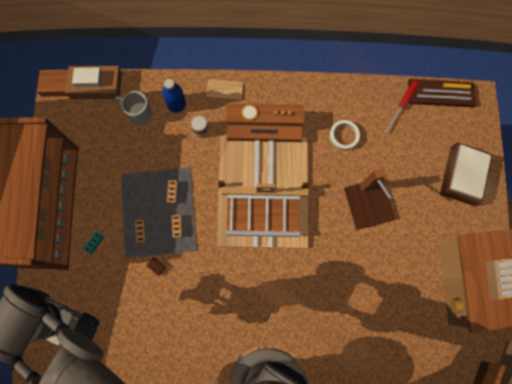

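View pics/scene0.png

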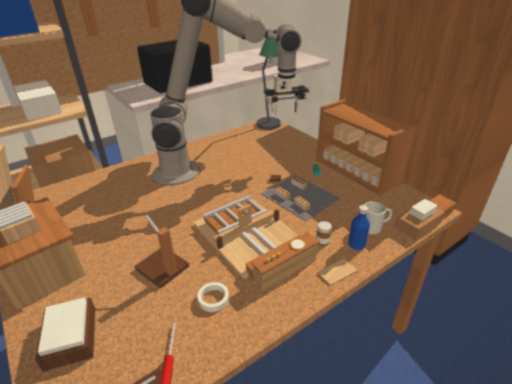

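The top view shows three blocks on the mat, near (172,191), (177,226) and (139,231). It also shows the bed with the carriage and stop bar around (264,190), the peg stand at (372,202), tape (345,134), jar (199,124) and offcut (157,266). The turquoise look-alike is at (93,243).

Run:
```python
from h import *
for nm,uv,z in [('b',(172,191),.028),('b',(177,226),.028),('b',(139,231),.028),('mat',(123,175),.003),('mat',(189,168),.003),('mat',(197,250),.003),('mat',(126,257),.003),('bedNL',(217,247),.015),('bedNR',(308,248),.015),('chestFL',(227,103),.083),('chestFR',(303,106),.083),('off',(157,266),.018),('stand',(345,188),.018),('stand',(359,229),.018),('stand',(397,218),.018),('turq',(93,243),.02)]:
    print(nm,np.round(pix2w('top',uv,z)*1000))
im=cv2.imread('pics/top0.png'); cv2.imwrite('pics/c0.png',cv2.resize(im[90:280,80:410],None,fx=2.4,fy=2.4,interpolation=cv2.INTER_CUBIC))
```

```text
b [549. 282.  28.]
b [447. 262.  28.]
b [430. 372.  28.]
mat [600. 436.   3.]
mat [624. 238.   3.]
mat [381. 205.   3.]
mat [355. 412.   3.]
bedNL [390. 147.  15.]
bedNR [ 392. -115.   15.]
chestFL [801. 127.  83.]
chestFR [797. -94.  83.]
off [331. 316.  18.]
stand [ 570. -225.   18.]
stand [ 449. -264.   18.]
stand [ 483. -379.   18.]
turq [392. 508.  20.]
```

View pics/c0.png

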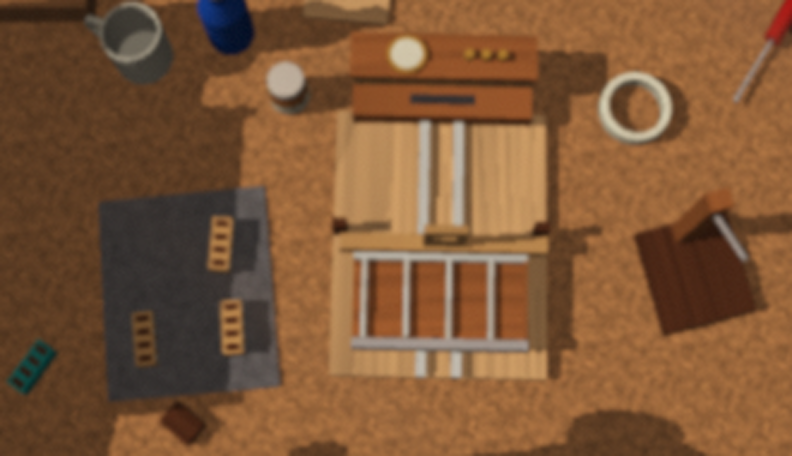

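The crop confirms three upright blocks with their long sides along x. The bed is nearly axis-aligned, centred near (553, 16) mm. I'll move over the mat for a wrist view.

Request:
{"api": "move_arm", "payload": {
  "rows": [
    [37,-27,5,0.06,-1],
    [37,-27,5,0.06,-1],
    [37,-27,5,0.06,-1],
    [37,-27,5,0.06,-1],
    [37,-27,4,0.06,-1],
    [37,-27,0,0.07,-1],
    [16,-16,0,0,-1],
    [0,0,0,0,-1],
    [0,0,0,0,-1]
  ]
}}

```text
time: 1.0
tool_pos: [0.4304, 0.3103, 0.2503]
tool_rot: [-3.142, -0.001, 3.134]
contact_force: [-0.3, 0.7, 0.3]
opening: 0.0918
grip_force: 0.0
```

Run:
```python
from h import *
s,im=grab('wrist','w1'); print(s['time'],s['tool_pos'],s['tool_rot'])
np.save('s1.npy',s,allow_pickle=True)
```

```text
1.0 [0.43037232 0.31025163 0.25029438] [-3.14155745e+00 -1.31166110e-03  3.13444048e+00]
```

View pics/w1.png

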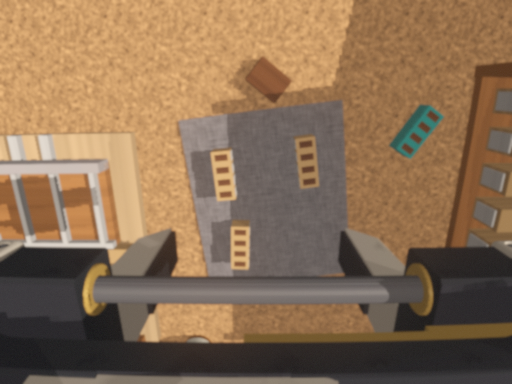

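The wrist view shows three upright blocks at (223,175), (307,162) and (241,247). The offcut is at (268,80) and the carriage's left end is on the left.

```bash
cat >> h.py <<'E'
def blocks(im,s,z=.028,roi=(180,345,105,275)):
    hsv=cv2.cvtColor(im,cv2.COLOR_RGB2HSV); m=((hsv[...,1]>100)&(hsv[...,2]>60)&(hsv[...,0]<25)).astype(np.uint8)
    M=np.zeros_like(m); M[roi[2]:roi[3],roi[0]:roi[1]]=1; m=cv2.morphologyEx(m*M,cv2.MORPH_CLOSE,np.ones((5,5)))
    out=[]
    for c in cv2.findContours(m,cv2.RETR_EXTERNAL,cv2.CHAIN_APPROX_NONE)[0]:
        if cv2.contourArea(c)<250: continue
        P=np.array([pix2w('wrist',p[0],z,s)[:2]*1000 for p in c],np.float32)
        (x,y),(w,h),a=cv2.minAreaRect(P)
        if w<h: w,h,a=h,w,a+90
        out.append((round(x,1),round(y,1),round(w,1),round(h,1),round(np.radians((a+90)%180-90),3)))
    return out
E
python3 - <<'E'
from h import *
s=np.load('s1.npy',allow_pickle=True).item(); im=cv2.imread('pics/w1.png')[:,:,::-1].copy()
print(blocks(im,s))
for uv in [(180,121),(342,101),(268,80),]: print(np.round(pix2w('wrist',uv,.003,s)*1000))
E
```

```text
[(544.9, 284.1, 72.8, 23.2, np.float64(-0.035)), (446.5, 265.5, 66.6, 24.7, np.float64(0.066)), (495.4, 225.9, 193.9, 38.1, np.float64(-0.084)), (430.3, 370.8, 66.6, 23.9, np.float64(0.129)), (369.4, 283.7, 134.0, 16.3, np.float64(1.561))]
[381. 210.   3.]
[358. 417.   3.]
[333. 323.   3.]
```

Request:
{"api": "move_arm", "payload": {
  "rows": [
    [4,-42,3,0.007,-1],
    [4,-42,3,0,-1],
    [4,-42,3,0,-1],
    [4,-42,3,0,-1],
    [4,-42,3,0,-1],
    [4,-42,3,0,-1],
    [4,-42,3,0,-1],
    [0,0,0,0,-1],
    [0,0,0,0,-1]
  ]
}}

```text
time: 1.95
tool_pos: [0.4584, 0.0171, 0.2717]
tool_rot: [3.141, -0.0, -3.141]
contact_force: [-0.5, -0.4, 0.1]
opening: 0.0918
grip_force: 0.0
```

Run:
```python
from h import *
s,im=grab('wrist','w2'); print(s['time'],s['tool_pos'],s['tool_rot'])
np.save('s2.npy',s,allow_pickle=True)
cv2.imwrite('pics/w2b.png',cv2.resize(im[60:260,40:480,::-1],None,fx=1.8,fy=1.8,interpolation=cv2.INTER_CUBIC))
```

```text
1.95 [0.45835675 0.01706587 0.27174356] [ 3.14081099e+00 -1.08812959e-04 -3.14105492e+00]
```

View pics/w2b.png

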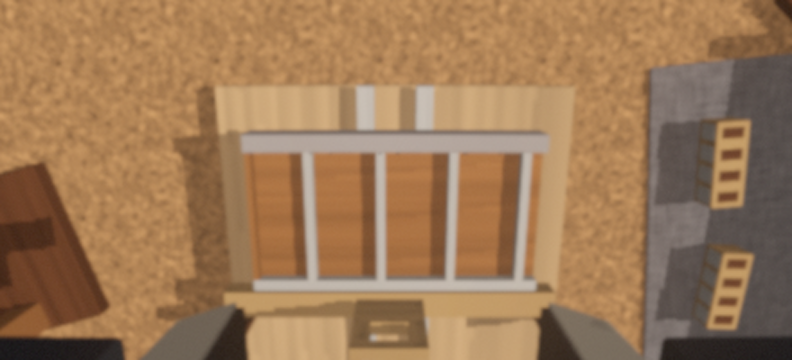

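Run:
```python
from h import *
s=np.load('s2.npy',allow_pickle=True).item()
for n,u,v,z in [('bedL',574,88,15),('bedR',217,87,15),('rail+ out',434,88,25),('rail+ in',417,88,25),('rail- in',374,88,25),('rail- out',357,88,25),
 ('lip outer L',547,133,55),('lip outer R',241,133,55),('lip in L',547,152,55),('lip in R',241,153,55),
 ('rib1',528,155,51),('rib1',519,278,51),('rib2',453,155,51),('rib2',450,278,51),('rib3',381,155,51),('rib3',381,278,51),('rib4',307,155,51),('rib4',313,278,51),('fence L',530,281,51),('fence R',258,281,51),
 ('bar plate top nearL',423,303,120),('nearR',355,303,120),('barL',552,292,45),('barR',224,293,45)]:
    print(n,np.round(pix2w('wrist',(u/1.8+40,v/1.8+60),z/1000,s)*1000,1))
```

```text
bedL [395.4 148.5  15. ]
bedR [ 394.8 -109.6   15. ]
rail+ out [395.5  46.3  25. ]
rail+ in [395.5  34.3  25. ]
rail- in [395.5   4.1  25. ]
rail- out [395.5  -7.8  25. ]
lip outer L [422.9 120.2  55. ]
lip outer R [422.9 -84.   55. ]
lip in L [435.6 121.2  55. ]
lip in R [436.3 -85.   55. ]
rib1 [438.4 109.4  51. ]
rib1 [528.5 109.4  51. ]
rib2 [438.5  58.2  51. ]
rib2 [528.4  59.   51. ]
rib3 [438.5   9.2  51. ]
rib3 [528.3   8.8  51. ]
rib4 [438.5 -41.1  51. ]
rib4 [528.4 -40.8  51. ]
fence L [530.8 117.7  51. ]
fence R [530.8 -81.2  51. ]
bar plate top nearL [516.9  35.4 120. ]
nearR [516.8  -5.7 120. ]
barL [542.2 136.6  45. ]
barR [ 543.  -109.1   45. ]
```

Bed centre is about (560, 19.4) with yaw 0. Carriage fence face is at x≈531, and lane y values are 94.4, 44.4, −5.6 and −55.6. Picking block A at (446.5, 265.5).

Request:
{"api": "move_arm", "payload": {
  "rows": [
    [-2,45,-10,0.066,-1],
    [-2,45,-20,0,-1],
    [-2,45,-25,0,-1],
    [-2,45,-25,0,-1],
    [-2,45,-25,0,-1],
    [-2,23,-40,0,-1],
    [0,0,-45,0,-0.5],
    [0,0,-45,0,-0.2],
    [0,0,-15,0,-0.2],
    [0,0,-5,0,-0.2],
    [0,0,0,0,-0.2]
  ]
}}

```text
time: 3.1
tool_pos: [0.446, 0.2618, 0.0188]
tool_rot: [3.142, -0.001, -3.072]
contact_force: [0.1, -0.0, 0.3]
opening: 0.0575
grip_force: 0.0
```

Request:
{"api": "move_arm", "payload": {
  "rows": [
    [0,0,0,0,1],
    [0,0,0,0,1],
    [0,0,0,0,1],
    [0,0,0,0,1],
    [0,0,0,0,1]
  ],
  "newtons": 20
}}

```text
time: 3.6
tool_pos: [0.4473, 0.2606, 0.0196]
tool_rot: [3.141, 0.001, -3.075]
contact_force: [-1.0, 1.4, 4.2]
opening: 0.0235
grip_force: 20.0
```

Request:
{"api": "move_arm", "payload": {
  "rows": [
    [0,0,0,0,0.1],
    [0,0,0,0,0.1],
    [0,0,-5,0,0.1],
    [0,0,0,0,0.1],
    [0,0,0,0,1],
    [0,0,0,0,1],
    [0,0,0,0,1],
    [0,0,0,0,1]
  ]
}}

```text
time: 4.4
tool_pos: [0.4468, 0.2604, 0.0139]
tool_rot: [3.142, -0.0, -3.074]
contact_force: [0.5, -0.0, -1.0]
opening: 0.0233
grip_force: 20.0
```

Run:
```python
from h import *
s,im=grab('wrist','w3'); print(s['tool_pos'],s['contact_force'],s['opening'])
```

```text
[0.44682212 0.26041831 0.01393607] [ 0.4868486  -0.04402624 -1.03133493] 0.02331080977932162
```

View pics/w3.png

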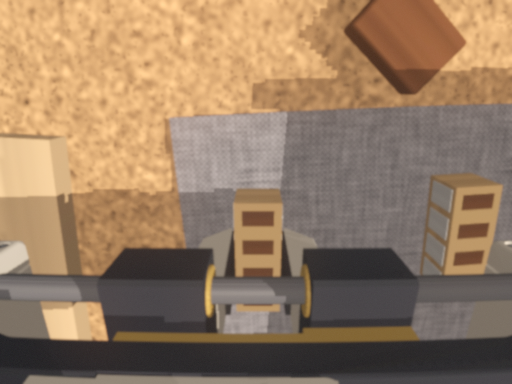

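The block is gripped centrally in the picture, at (258,245). Carrying it to lane 4.

Run:
```python
from h import *
s=monitor.observe()
print([np.round(pix2w('wrist',p,.028,s)*1000,1) for p in [(236,190),(279,190)]],s['tool_pos'])
```

```text
[array([410.4, 246.6,  28. ]), array([409. , 267.4,  28. ])] [0.44680493 0.26039151 0.0139269 ]
```

Request:
{"api": "move_arm", "payload": {
  "rows": [
    [0,0,10,0,1],
    [0,0,40,0,1],
    [0,-20,40,-0.068,1],
    [5,-45,0,0,1],
    [5,-45,0,0,1],
    [5,-45,0,0,1],
    [5,-45,0,0,1],
    [5,-45,0,0,1],
    [10,-40,0,0,1],
    [10,-33,0,0,1],
    [0,0,0,0,1]
  ]
}}

```text
time: 5.55
tool_pos: [0.4934, -0.0615, 0.1049]
tool_rot: [-3.14, 0.003, 3.137]
contact_force: [-0.3, 0.2, 0.3]
opening: 0.024
grip_force: 20.0
```

Request:
{"api": "move_arm", "payload": {
  "rows": [
    [5,2,-20,0.004,1],
    [0,0,-20,0,1],
    [0,0,-7,0,1],
    [0,0,-2,0,1],
    [0,0,-1,0,1],
    [0,0,-1,0,1],
    [0,0,0,0,1]
  ]
}}

```text
time: 6.25
tool_pos: [0.4981, -0.0555, 0.057]
tool_rot: [-3.14, 0.005, -3.137]
contact_force: [-6.4, -0.5, 30.2]
opening: 0.0242
grip_force: 20.2
```

Run:
```python
from h import *
s,im=grab('wrist','w4'); print(s['tool_pos'],s['contact_force'],s['opening'])
```

```text
[ 0.49810388 -0.05548312  0.0570457 ] [-6.43231918 -0.50798121 30.24089786] 0.0241610034313223
```

View pics/w4.png

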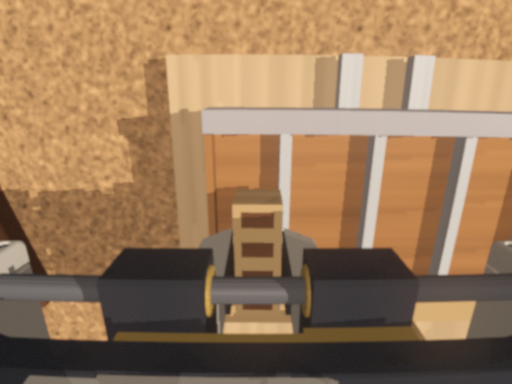

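The block appears to sit on the rib edge, since I read 30 N upward. I'll lift, shift right and recheck.

Request:
{"api": "move_arm", "payload": {
  "rows": [
    [0,0,3,0,1],
    [0,0,6,0,1],
    [0,-3,0,0,1],
    [-1,-3,0,0,1],
    [0,0,0,0,1],
    [0,0,0,0,1]
  ]
}}

```text
time: 6.9
tool_pos: [0.4956, -0.0616, 0.0616]
tool_rot: [3.141, -0.001, -3.139]
contact_force: [-0.4, 0.3, -0.9]
opening: 0.0241
grip_force: 19.9
```

```bash
cat >> h.py <<'E'
def crop(n,f,x0,x1,y0,y1,k):
    s,im=grab(n,f); cv2.imwrite('pics/'+f+'c.png',cv2.resize(im[y0:y1,x0:x1,::-1],None,fx=k,fy=k,interpolation=cv2.INTER_CUBIC)); return s,im
E
python3 - <<'E'
from h import *
s,im=grab('wrist','w5'); print(s['tool_pos'],s['contact_force'],s['opening'])
g=im[:,245:270].astype(int).mean(1); print([tuple(r) for r in np.round(g[170:215:1]).astype(int).tolist()][::2])
b=im[196:200,220:300].astype(int).mean(0); print(np.round(b[:,2]).astype(int).tolist())
E
```

```text
[ 0.49555297 -0.06164519  0.0615522 ] [-0.358886    0.33882884 -0.91700864] 0.02405149239039864
[(193, 133, 80), (193, 133, 80), (193, 133, 80), (194, 133, 80), (195, 134, 80), (195, 134, 80), (193, 133, 80), (189, 130, 78), (182, 124, 74), (172, 118, 71), (139, 103, 68), (136, 105, 70), (138, 105, 70), (133, 101, 67), (131, 99, 66), (133, 101, 68), (139, 106, 71), (178, 140, 93), (215, 174, 119), (216, 175, 120), (215, 173, 119), (182, 141, 93), (125, 82, 53)]
[60, 57, 56, 57, 55, 52, 48, 46, 52, 56, 56, 57, 58, 58, 61, 64, 66, 66, 66, 67, 66, 66, 66, 66, 67, 66, 66, 65, 66, 68, 66, 66, 67, 66, 66, 67, 66, 67, 67, 67, 67, 67, 67, 67, 67, 68, 68, 67, 67, 67, 68, 68, 68, 69, 68, 67, 68, 68, 68, 69, 72, 73, 69, 62, 61, 62, 68, 88, 134, 174, 190, 194, 195, 194, 194, 194, 194, 194, 185, 157]
```

Run:
```python
from h import *
s=monitor.observe();tz=s['tool_pos'][2]
for up in (.010,.014): print(np.round(pix2w('wrist',(257,204),tz+up,s)*1000,1))
for p in [(283,160),(290,136),(278,160)]: print('rib4 z51',np.round(pix2w('wrist',p,.051,s)*1000,1))
im=cv2.imread('pics/w3.png'); print(im[180:216:2,245:270,2].mean(1).astype(int).tolist())
cv2.imwrite('pics/w5c.png',cv2.resize(cv2.imread('pics/w5.png')[90:290,130:400],None,fx=2.6,fy=2.6,interpolation=cv2.INTER_CUBIC))
```

```text
[467.1 -62.8  71.6]
[465.7 -62.8  75.6]
rib4 z51 [448.7 -48.5  51. ]
rib4 z51 [435.5 -45.   51. ]
rib4 z51 [448.7 -51.3  51. ]
[167, 157, 167, 170, 158, 147, 153, 150, 145, 146, 149, 158, 184, 190, 189, 176, 120, 109]
```

View pics/w5c.png

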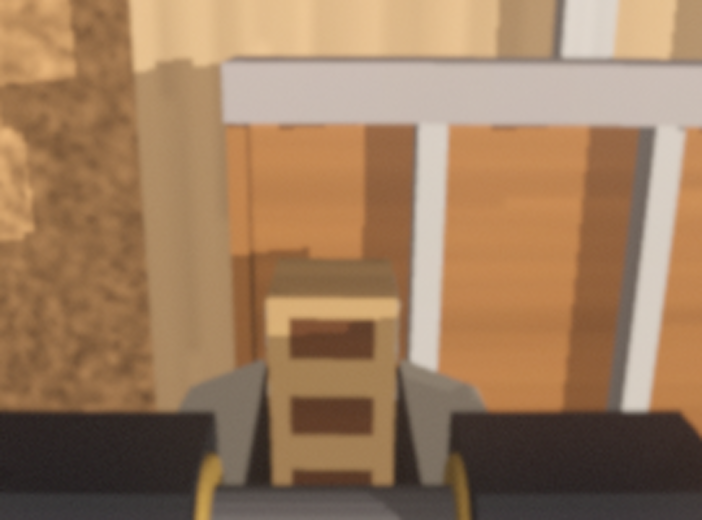

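Request:
{"api": "move_arm", "payload": {
  "rows": [
    [-5,1,0,0,1],
    [0,0,-2,0,1],
    [0,0,-2,0,1],
    [0,0,-1,0,1],
    [0,0,0,0,1]
  ]
}}

```text
time: 7.45
tool_pos: [0.4908, -0.0606, 0.0567]
tool_rot: [3.141, -0.0, -3.138]
contact_force: [-1.2, 0.4, -0.6]
opening: 0.0239
grip_force: 19.9
```

No contact now, so it was the fence edge before. Lowering further.

Request:
{"api": "move_arm", "payload": {
  "rows": [
    [0,0,-2,0,1],
    [0,0,-1,0,1],
    [0,0,-1,0,1],
    [0,0,0,0,1]
  ]
}}

```text
time: 7.85
tool_pos: [0.4907, -0.0605, 0.0528]
tool_rot: [3.141, -0.0, -3.138]
contact_force: [0.4, 0.5, -1.3]
opening: 0.0237
grip_force: 19.9
```

Request:
{"api": "move_arm", "payload": {
  "rows": [
    [0,2,0,0,1],
    [0,1,0,0,1],
    [0,1,0,0,1],
    [0,0,0,0,1]
  ]
}}

```text
time: 8.25
tool_pos: [0.4909, -0.0564, 0.053]
tool_rot: [3.142, 0.0, -3.138]
contact_force: [-0.3, -0.2, -0.8]
opening: 0.0236
grip_force: 19.9
```

Request:
{"api": "move_arm", "payload": {
  "rows": [
    [0,0.5,0,0,1],
    [0,0,0,0,1]
  ]
}}

```text
time: 8.45
tool_pos: [0.4909, -0.0562, 0.053]
tool_rot: [-3.141, 0.0, -3.138]
contact_force: [0.1, -0.9, -0.3]
opening: 0.0242
grip_force: 19.9
```

Request:
{"api": "move_arm", "payload": {
  "rows": [
    [0,0.5,0,0,1],
    [0,0,0,0,1]
  ]
}}

```text
time: 8.65
tool_pos: [0.491, -0.0557, 0.053]
tool_rot: [-3.141, 0.0, -3.138]
contact_force: [0.4, -1.2, -1.0]
opening: 0.0237
grip_force: 19.9
```

Request:
{"api": "move_arm", "payload": {
  "rows": [
    [0,0.5,0,0,1],
    [0,0,0,0,1]
  ]
}}

```text
time: 8.85
tool_pos: [0.4909, -0.0551, 0.053]
tool_rot: [-3.142, 0.0, -3.138]
contact_force: [0.4, -1.6, -0.6]
opening: 0.0237
grip_force: 19.9
```

Request:
{"api": "move_arm", "payload": {
  "rows": [
    [0,0.5,0,0,1],
    [0,0,0,0,1]
  ]
}}

```text
time: 9.05
tool_pos: [0.4909, -0.0548, 0.053]
tool_rot: [-3.141, 0.0, -3.138]
contact_force: [-0.6, -3.5, -0.2]
opening: 0.024
grip_force: 19.9
```

Request:
{"api": "move_arm", "payload": {
  "rows": [
    [0,0.5,0,0,1],
    [0,0,0,0,1]
  ]
}}

```text
time: 9.25
tool_pos: [0.491, -0.0547, 0.053]
tool_rot: [-3.141, 0.0, -3.138]
contact_force: [0.1, -6.2, 0.4]
opening: 0.0237
grip_force: 19.9
```

Rib contact is clear (−6 N in y). Now forward to the fence.

Request:
{"api": "move_arm", "payload": {
  "rows": [
    [2,-0.3,0,0,1],
    [1,0,0,0,1],
    [1,0,0,0,1],
    [0,0,0,0,1]
  ]
}}

```text
time: 9.65
tool_pos: [0.4937, -0.0549, 0.0526]
tool_rot: [-3.141, -0.003, -3.138]
contact_force: [-3.0, -5.9, -1.0]
opening: 0.0239
grip_force: 19.9
```

Request:
{"api": "move_arm", "payload": {
  "rows": [
    [1,0,0,0,1],
    [0,0,0,0,1]
  ]
}}

```text
time: 9.85
tool_pos: [0.4946, -0.0549, 0.0525]
tool_rot: [-3.141, -0.003, -3.137]
contact_force: [-4.5, -5.7, -0.9]
opening: 0.0243
grip_force: 19.9
```

Request:
{"api": "move_arm", "payload": {
  "rows": [
    [0.5,0,0,0,1],
    [0,0,0,0,1]
  ]
}}

```text
time: 10.05
tool_pos: [0.4949, -0.0549, 0.0525]
tool_rot: [-3.141, -0.003, -3.137]
contact_force: [-4.3, -7.3, 0.4]
opening: 0.024
grip_force: 20.0
```

Request:
{"api": "move_arm", "payload": {
  "rows": [
    [0.5,0,0,0,1],
    [0,0,0,0,1]
  ]
}}

```text
time: 10.25
tool_pos: [0.4953, -0.055, 0.0525]
tool_rot: [-3.141, -0.004, -3.137]
contact_force: [-4.0, -7.1, -1.2]
opening: 0.024
grip_force: 20.0
```

Request:
{"api": "move_arm", "payload": {
  "rows": [
    [0,-0.8,0,0,1],
    [0,0,0,0,1]
  ]
}}

```text
time: 10.45
tool_pos: [0.4962, -0.0552, 0.0526]
tool_rot: [3.141, -0.002, -3.138]
contact_force: [-1.9, -2.8, -1.2]
opening: 0.0239
grip_force: 19.9
```

Run:
```python
from h import *
s,im=crop('wrist','w6',130,400,90,290,2.6)
print(s['tool_pos'],s['contact_force'])
```

```text
[ 0.49616131 -0.05523072  0.05264974] [-1.92282333 -2.8123632  -1.23116114]
```

View pics/w6c.png

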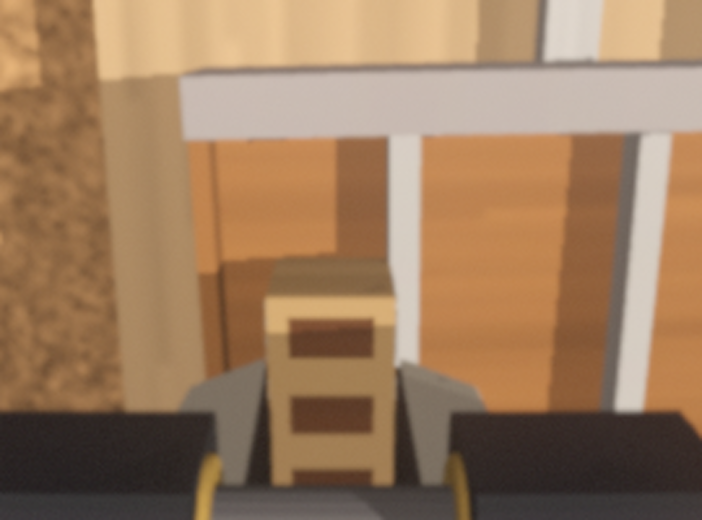

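The block is at the rib and fence, with the carriage yawed about 0.02 by the off-centre push. Releasing and going back for block C, at about (430, 371) with yaw 0.129.

Request:
{"api": "move_arm", "payload": {
  "rows": [
    [0,0,-0.5,0,1],
    [0,0,0,0,0.15],
    [0,0,0,0,0.15],
    [0,0,5,0,0.15],
    [0,0,30,0,0],
    [0,0,40,0,-0.2],
    [-5,45,5,0,-0.2],
    [-5,45,0,0,-0.2],
    [-5,45,0,0,-0.2],
    [-5,45,0,0,-0.2],
    [0,0,0,0,-0.2]
  ]
}}

```text
time: 11.6
tool_pos: [0.4759, 0.1296, 0.1331]
tool_rot: [3.14, 0.001, -3.133]
contact_force: [-0.4, -0.1, 0.4]
opening: 0.0549
grip_force: 0.0
```

Run:
```python
from h import *
s,im=grab('wrist','w7'); print(s['time'],s['tool_pos'])
cv2.imwrite('pics/w7c.png',cv2.resize(im[:260,:,::-1],None,fx=1.5,fy=1.5,interpolation=cv2.INTER_CUBIC))
```

```text
11.6 [0.47591099 0.12957678 0.13306006]
```

View pics/w7c.png

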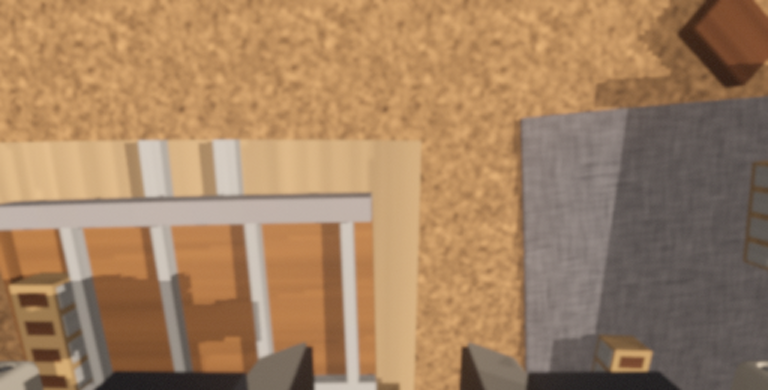

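Block A stands upright in lane 4 at the left of the picture, and the carriage is slightly yawed. Now block C.

Request:
{"api": "move_arm", "payload": {
  "rows": [
    [-8,44,0,0.02,-0.2],
    [-8,44,0,0.05,-0.2],
    [-8,44,0,0.05,-0.2],
    [-8,44,0,0,-0.2],
    [-8,44,-10,0,-0.2],
    [-4,21,-30,0,-0.2],
    [0,0,-40,0,-0.2],
    [0,0,-25,0,-0.2],
    [0,0,-8,0,-0.2],
    [0,0,0,0,-0.2]
  ]
}}

```text
time: 12.65
tool_pos: [0.4331, 0.3648, 0.0188]
tool_rot: [-3.141, -0.002, -3.02]
contact_force: [0.3, 0.6, 0.9]
opening: 0.0549
grip_force: 0.0
```

Run:
```python
from h import *
s,im=grab('wrist','w8'); print(s['time'],s['tool_pos'],s['tool_rot'],s['contact_force'])
print(blocks(im,s,roi=(150,360,100,240)))
```

```text
12.65 [0.43311621 0.36478884 0.01884737] [-3.14087076e+00 -1.62799486e-03 -3.01966149e+00] [0.3074146  0.63224951 0.86522872]
[(409.1, 368.3, 29.9, 23.4, np.float64(0.121)), (357.9, 353.3, 98.6, 7.3, np.float64(-1.45))]
```

Request:
{"api": "move_arm", "payload": {
  "rows": [
    [0,6,-3,0,-0.2],
    [0,0,-1,0,0.2],
    [0,0,0,0,1],
    [0,0,0,0,1],
    [0,0,0,0,1],
    [0,0,0,0,1]
  ]
}}

```text
time: 13.3
tool_pos: [0.4329, 0.3719, 0.0157]
tool_rot: [3.141, 0.0, -3.018]
contact_force: [-0.0, 0.6, 1.4]
opening: 0.0237
grip_force: 20.0
```

```bash
cat >> h.py <<'E'
def near_end(im,s,up):
    # first row below near face where top face (bright) starts, cols 245:270
    g=im[170:230,245:270].astype(int).mean((1,2)); d=g[3:]-g[:-3]
    v=170+1.5+np.argmax(d[10:])+10; tz=s['tool_pos'][2]
    return v,np.round(pix2w('wrist',(257.5,v),tz+up,s)*1000,1)
E
python3 - <<'E'
from h import *
s,im=grab('wrist','w9'); print(s['time'],s['tool_pos'],s['tool_rot'],s['contact_force'],s['opening'])
print(near_end(im,s,.028-s['tool_pos'][2]))
E
```

```text
13.3 [0.43290887 0.37185559 0.01569542] [ 3.14136996e+00  3.07542332e-04 -3.01835967e+00] [-0.03012379  0.60120219  1.35408162] 0.023712405226889204
(np.float64(219.5), array([412.1, 368.4,  28. ]))
```

Run:
```python
import cv2
for f in('w3','w9'):
    im=cv2.imread(f'pics/{f}.png'); print(im[176:236:2,248:268].mean((1,2)).astype(int).tolist())
```

```text
[161, 167, 159, 149, 160, 162, 141, 116, 120, 117, 113, 113, 116, 123, 144, 149, 148, 136, 87, 78, 78, 79, 81, 81, 84, 122, 147, 148, 148, 148]
[132, 133, 131, 128, 121, 123, 124, 120, 119, 122, 131, 156, 163, 162, 151, 99, 87, 87, 88, 90, 90, 93, 130, 162, 163, 163, 163, 163, 162, 137]
```

Request:
{"api": "move_arm", "payload": {
  "rows": [
    [0,0,10,0,1],
    [0,0,40,0,1],
    [6,-25,40,-0.05,1],
    [7,-45,0,-0.05,1],
    [7,-45,0,-0.01,1],
    [7,-45,0,0,1],
    [7,-45,0,0,1],
    [7,-45,0,0,1],
    [7,-45,0,0,1],
    [7,-36,0,0,1],
    [0,0,0,0,1],
    [0,0,0,0,1]
  ]
}}

```text
time: 14.55
tool_pos: [0.4879, 0.0403, 0.1058]
tool_rot: [3.141, 0.0, -3.131]
contact_force: [0.7, -0.3, -1.4]
opening: 0.0239
grip_force: 20.0
```

Request:
{"api": "move_arm", "payload": {
  "rows": [
    [2,0,-25,0,1],
    [0,0,-15,0,1],
    [0,0,-5,0,1],
    [0,0,-2,0,1],
    [0,0,-2,0,1],
    [0,0,0,0,1],
    [0,0,0,0,1]
  ]
}}

```text
time: 15.25
tool_pos: [0.4902, 0.0409, 0.057]
tool_rot: [3.142, 0.001, -3.128]
contact_force: [-0.7, -0.3, -0.3]
opening: 0.0237
grip_force: 20.0
```

Run:
```python
from h import *
s,im=grab('wrist','w10'); print(s['time'],s['tool_pos'],s['tool_rot'],s['contact_force'],s['opening'])
print(im[150,200:320].mean(1).astype(int).tolist())
```

```text
15.25 [0.49019358 0.04093826 0.05700472] [ 3.14158320e+00  1.06053324e-03 -3.12818306e+00] [-0.69785805 -0.30749154 -0.28693594] 0.023725814966268816
[190, 189, 189, 186, 180, 173, 171, 164, 153, 145, 143, 143, 143, 142, 140, 139, 140, 141, 140, 139, 139, 139, 139, 139, 140, 138, 139, 139, 139, 139, 140, 137, 135, 133, 134, 138, 139, 138, 139, 139, 137, 138, 138, 138, 137, 137, 137, 136, 138, 137, 138, 138, 137, 138, 139, 138, 138, 137, 138, 138, 137, 136, 137, 137, 136, 130, 118, 108, 105, 105, 106, 106, 107, 105, 107, 106, 107, 106, 105, 105, 107, 106, 105, 107, 107, 109, 127, 161, 187, 196, 198, 198, 198, 199, 198, 198, 198, 194, 180, 156, 140, 136, 136, 136, 135, 136, 135, 135, 137, 136, 136, 136, 136, 135, 137, 135, 134, 135, 135, 134]
```

Request:
{"api": "move_arm", "payload": {
  "rows": [
    [0,0,-2,0,1],
    [0,1.5,-0.5,0,1],
    [0,1,0,0,1],
    [0,0,0,0,1]
  ]
}}

```text
time: 15.7
tool_pos: [0.4898, 0.0434, 0.0539]
tool_rot: [3.141, -0.0, -3.128]
contact_force: [-0.4, 0.3, -1.0]
opening: 0.024
grip_force: 20.0
```

Request:
{"api": "move_arm", "payload": {
  "rows": [
    [0,0.7,0,0,1],
    [0,0,0,0,1]
  ]
}}

```text
time: 15.9
tool_pos: [0.4899, 0.0441, 0.054]
tool_rot: [3.141, 0.0, -3.128]
contact_force: [-0.3, -0.6, -0.9]
opening: 0.0241
grip_force: 20.0
```

Request:
{"api": "move_arm", "payload": {
  "rows": [
    [0,0.7,0,0,1],
    [0,0,0,0,1]
  ]
}}

```text
time: 16.1
tool_pos: [0.4899, 0.0448, 0.054]
tool_rot: [3.141, 0.0, -3.128]
contact_force: [0.5, 0.4, -0.4]
opening: 0.0236
grip_force: 20.0
```

Request:
{"api": "move_arm", "payload": {
  "rows": [
    [0,0.7,0,0,1],
    [0,0,0,0,1]
  ]
}}

```text
time: 16.3
tool_pos: [0.4899, 0.0452, 0.054]
tool_rot: [-3.141, 0.0, -3.128]
contact_force: [0.5, -1.5, -1.0]
opening: 0.0239
grip_force: 20.0
```

Rib contact is at about 45.2. Now forward to the fence.

Request:
{"api": "move_arm", "payload": {
  "rows": [
    [2,0,0,0,1],
    [1.5,0,0,0,1],
    [1,0,0,0,1],
    [0,0,0,0,1]
  ]
}}

```text
time: 16.7
tool_pos: [0.4944, 0.0453, 0.0538]
tool_rot: [-3.142, -0.0, -3.128]
contact_force: [-0.3, -2.2, -1.4]
opening: 0.0237
grip_force: 20.0
```

Request:
{"api": "move_arm", "payload": {
  "rows": [
    [0.7,0.2,0,0,1],
    [0,0,0,0,1]
  ]
}}

```text
time: 16.9
tool_pos: [0.4946, 0.0454, 0.0538]
tool_rot: [-3.141, -0.001, -3.128]
contact_force: [-2.8, -4.2, -1.5]
opening: 0.0239
grip_force: 20.0
```

Request:
{"api": "move_arm", "payload": {
  "rows": [
    [0.7,0,0,0,1],
    [0,0,0,0,1]
  ]
}}

```text
time: 17.1
tool_pos: [0.4953, 0.0454, 0.0538]
tool_rot: [-3.141, -0.001, -3.128]
contact_force: [-1.7, -4.7, -0.7]
opening: 0.0237
grip_force: 20.0
```

Request:
{"api": "move_arm", "payload": {
  "rows": [
    [0.7,0,0,0,1],
    [0,0,0,0,1]
  ]
}}

```text
time: 17.3
tool_pos: [0.496, 0.0454, 0.0538]
tool_rot: [-3.141, -0.001, -3.128]
contact_force: [-2.6, -3.6, -0.2]
opening: 0.0237
grip_force: 20.0
```

Request:
{"api": "move_arm", "payload": {
  "rows": [
    [1,-0.4,0,0,1],
    [0,0,0,0,1]
  ]
}}

```text
time: 17.5
tool_pos: [0.498, 0.0454, 0.0541]
tool_rot: [3.141, 0.001, -3.129]
contact_force: [0.7, -1.3, -0.9]
opening: 0.0238
grip_force: 20.0
```

Request:
{"api": "move_arm", "payload": {
  "rows": [
    [1,0,0,0,1],
    [0,0,0,0,1]
  ]
}}

```text
time: 17.7
tool_pos: [0.4983, 0.0454, 0.054]
tool_rot: [3.141, -0.0, -3.128]
contact_force: [-2.6, -2.0, 0.4]
opening: 0.0236
grip_force: 20.0
```

Run:
```python
from h import *
s,im=grab('wrist','w11'); print(s['time'],s['tool_pos'],s['tool_rot'],s['contact_force'],s['opening'])
# lip inner edge rows at several columns
for c in (190,230,300,340,400): print(c,im[100:160:2,c].mean(1).astype(int).tolist())
```

```text
17.7 [0.4983013  0.04536651 0.05400284] [ 3.14130544e+00 -4.15686047e-04 -3.12839234e+00] [-2.63271072 -1.96336858  0.41683921] 0.02356666283591363
190 [173, 174, 174, 160, 139, 178, 185, 185, 185, 184, 185, 184, 183, 184, 183, 184, 182, 175, 197, 199, 199, 199, 199, 198, 199, 199, 199, 198, 199, 198]
230 [142, 142, 141, 133, 146, 180, 185, 184, 185, 184, 185, 184, 184, 184, 184, 184, 175, 135, 136, 135, 134, 133, 134, 134, 135, 133, 130, 129, 126, 129]
300 [181, 181, 180, 159, 152, 180, 183, 183, 183, 183, 182, 182, 182, 182, 182, 182, 173, 141, 136, 135, 135, 134, 133, 134, 132, 135, 136, 136, 135, 137]
340 [171, 170, 171, 153, 151, 179, 183, 182, 182, 182, 183, 181, 181, 182, 181, 181, 170, 126, 132, 133, 134, 134, 132, 134, 137, 139, 136, 136, 135, 136]
400 [165, 165, 165, 161, 152, 180, 183, 183, 183, 182, 182, 182, 181, 183, 182, 182, 180, 170, 165, 166, 166, 168, 167, 167, 168, 168, 167, 170, 168, 168]
```

```bash
cat >> h.py <<'E'
def edgerow(im,c0,c1,r0,r1,sgn):
    g=im[r0:r1,c0:c1].astype(float).mean((1,2)); d=sgn*(g[2:]-g[:-2]); i=int(np.argmax(d)); j=np.arange(max(i-2,0),min(i+3,len(d))); w=np.clip(d[j],0,None)
    return r0+1+(w*j).sum()/w.sum()
E
python3 - <<'E'
from h import *
s=monitor.observe(); im=cv2.imread('pics/w11.png')
a=edgerow(im,300,345,120,150,-1); b=edgerow(im,248,268,186,212,1)
print(a,b,pix2w('wrist',(320,a),.055,s)*1000,pix2w('wrist',(258,b),.0665,s)*1000)
im=cv2.imread('pics/w6.png');print(edgerow(im,220,300,100,160,-1),edgerow(im,248,268,186,212,1))
E
```

```text
132.87412424100887 196.87179178214242 [434.62930791  75.11323932  55.        ] [465.12525929  44.28380244  66.5       ]
114.0180216082182 203.72529313232832
```

Near end minus lip edge is 30.5 mm against 30 expected, so the block is flush. Releasing and fetching block B, near (548, 283).

Request:
{"api": "move_arm", "payload": {
  "rows": [
    [0,0,-0.5,0,1],
    [0,0,0,0,0.15],
    [0,0,0,0,0.15],
    [0,0,5,0,0.15],
    [0,0,35,0,0],
    [0,20,40,0,-0.2],
    [8,45,0,-0.03,-0.2],
    [10,45,0,-0.02,-0.2],
    [10,45,0,0,-0.2],
    [10,45,0,0,-0.2],
    [8,38,0,0,-0.2],
    [0,0,0,0,-0.2]
  ]
}}

```text
time: 18.95
tool_pos: [0.5448, 0.2879, 0.1336]
tool_rot: [3.139, 0.002, 3.109]
contact_force: [0.7, -0.3, 0.7]
opening: 0.055
grip_force: 0.0
```

Run:
```python
from h import *
s,im=grab('wrist','w12'); print(s['time'],s['tool_pos'],s['tool_rot'])
print(blocks(im,s,roi=(160,350,60,245)))
cv2.imwrite('pics/w12c.png',cv2.resize(im[:260,:,::-1],None,fx=1.4,fy=1.4,interpolation=cv2.INTER_CUBIC))
```

```text
18.95 [0.54476997 0.28793466 0.13356125] [3.13925717e+00 1.72713108e-03 3.10915176e+00]
[(547.3, 283.4, 67.6, 22.8, np.float64(-0.025)), (517.4, 222.8, 162.9, 39.2, np.float64(-0.125))]
```

View pics/w12c.png

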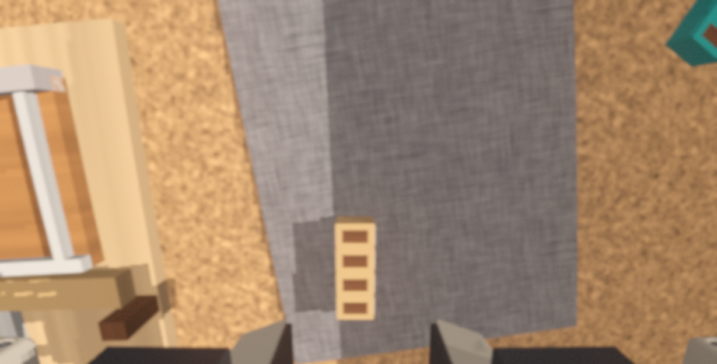

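Block B stands alone at (355,268) in the crop, about (549, 283). Mat is otherwise empty, so there are three blocks.

Request:
{"api": "move_arm", "payload": {
  "rows": [
    [3,-3,-30,0,-0.2],
    [1,-1,-40,0,-0.2],
    [0,0,-30,0,-0.2],
    [0,0,-12,0,-0.2],
    [0,0,-5,0,-0.2],
    [0,0,0,0,0.2],
    [0,0,0,0,1],
    [0,0,0,0,1],
    [0,0,0,0,1],
    [0,0,0,0,1]
  ]
}}

```text
time: 20.0
tool_pos: [0.5491, 0.2797, 0.0175]
tool_rot: [3.141, 0.002, 3.105]
contact_force: [0.4, 1.2, 4.1]
opening: 0.0235
grip_force: 20.0
```

Run:
```python
from h import *
s,im=grab('wrist','w13'); print(s['time'],s['tool_pos'],s['tool_rot'],s['contact_force'],s['opening'])
b=edgerow(im,248,268,186,214,1); print(b,pix2w('wrist',(258,b),.028,s)*1000)
print(im[176:236:2,248:268].mean((1,2)).astype(int).tolist())
```

```text
20.0 [0.54907177 0.2796637  0.01754986] [3.14051906e+00 1.92643240e-03 3.10491961e+00] [0.37228939 1.19883954 4.10847785] 0.023501198665939332
197.8676419767308 [517.10545211 280.18199441  28.        ]
[120, 122, 126, 127, 120, 117, 125, 127, 126, 127, 131, 170, 201, 203, 200, 155, 110, 108, 109, 109, 95, 87, 109, 149, 154, 154, 154, 154, 154, 140]
```

Request:
{"api": "move_arm", "payload": {
  "rows": [
    [0,0,10,0,1],
    [0,0,40,0,1],
    [-5,-10,40,0.02,1],
    [-10,-40,0,0.02,1],
    [-12,-45,0,0.01,1],
    [-12,-45,0,0,1],
    [-12,-38,0,0,1],
    [-8,-9,0,0,1],
    [0,0,0,0,1],
    [0,0,0,0,1]
  ]
}}

```text
time: 21.05
tool_pos: [0.49, 0.0929, 0.1069]
tool_rot: [3.141, 0.001, -3.129]
contact_force: [0.1, 1.5, -0.9]
opening: 0.0238
grip_force: 20.0
```

Request:
{"api": "move_arm", "payload": {
  "rows": [
    [0,0,-25,0,1],
    [0,0,-15,0,1],
    [0,0,-5,0,1],
    [0,0,-2,0,1],
    [0,0,-2,0,1],
    [0,0,-1,0,1],
    [0,0,0,0,1]
  ]
}}

```text
time: 21.75
tool_pos: [0.4898, 0.0923, 0.0568]
tool_rot: [3.142, 0.001, -3.128]
contact_force: [-0.6, -0.4, -1.4]
opening: 0.0236
grip_force: 20.0
```

Request:
{"api": "move_arm", "payload": {
  "rows": [
    [0,0.8,0,0,1],
    [0,0,0,0,1]
  ]
}}

```text
time: 21.95
tool_pos: [0.4896, 0.0931, 0.0568]
tool_rot: [3.141, 0.001, -3.128]
contact_force: [-0.9, -0.6, -0.0]
opening: 0.0238
grip_force: 20.0
```

Request:
{"api": "move_arm", "payload": {
  "rows": [
    [0,0.8,0,0,1],
    [0,0,0,0,1]
  ]
}}

```text
time: 22.15
tool_pos: [0.4895, 0.0938, 0.0566]
tool_rot: [3.141, 0.0, -3.128]
contact_force: [0.1, 0.8, -0.9]
opening: 0.0241
grip_force: 20.0
```

Request:
{"api": "move_arm", "payload": {
  "rows": [
    [0,0.6,0,0,1],
    [0,0,0,0,1]
  ]
}}

```text
time: 22.35
tool_pos: [0.4894, 0.0945, 0.0564]
tool_rot: [3.141, -0.0, -3.128]
contact_force: [-0.5, -0.2, 0.3]
opening: 0.024
grip_force: 20.0
```

Request:
{"api": "move_arm", "payload": {
  "rows": [
    [0,0.6,0,0,1],
    [0,0,0,0,1]
  ]
}}

```text
time: 22.55
tool_pos: [0.4895, 0.0951, 0.0564]
tool_rot: [3.142, -0.0, -3.128]
contact_force: [-0.3, -0.8, -0.4]
opening: 0.0237
grip_force: 20.0
```

Request:
{"api": "move_arm", "payload": {
  "rows": [
    [0,0.6,0,0,1],
    [0,0,0,0,1]
  ]
}}

```text
time: 22.75
tool_pos: [0.4895, 0.0953, 0.0564]
tool_rot: [-3.141, 0.0, -3.128]
contact_force: [0.2, -2.5, -0.5]
opening: 0.0238
grip_force: 20.0
```

Request:
{"api": "move_arm", "payload": {
  "rows": [
    [2,0,-0.4,0,1],
    [2,0,0,0,1],
    [1.5,0,0,0,1],
    [0,0,0,0,1]
  ]
}}

```text
time: 23.15
tool_pos: [0.4949, 0.0955, 0.0558]
tool_rot: [-3.141, -0.001, -3.128]
contact_force: [-1.6, -4.2, -1.3]
opening: 0.0235
grip_force: 20.0
```

Request:
{"api": "move_arm", "payload": {
  "rows": [
    [0.7,0,0,0,1],
    [0,0,0,0,1]
  ]
}}

```text
time: 23.35
tool_pos: [0.4953, 0.0955, 0.0558]
tool_rot: [-3.141, -0.001, -3.128]
contact_force: [-1.6, -3.7, -1.1]
opening: 0.0238
grip_force: 20.0
```

Request:
{"api": "move_arm", "payload": {
  "rows": [
    [0.7,-0.3,0,0,1],
    [0,0,0,0,1]
  ]
}}

```text
time: 23.55
tool_pos: [0.4966, 0.0954, 0.0561]
tool_rot: [3.141, 0.001, -3.129]
contact_force: [-1.7, -2.1, -2.8]
opening: 0.0236
grip_force: 20.0
```

Request:
{"api": "move_arm", "payload": {
  "rows": [
    [0.7,0,0,0,1],
    [0,0,0,0,1]
  ]
}}

```text
time: 23.75
tool_pos: [0.4969, 0.0954, 0.0561]
tool_rot: [3.141, -0.0, -3.128]
contact_force: [-3.2, -2.3, 0.6]
opening: 0.024
grip_force: 20.0
```

Request:
{"api": "move_arm", "payload": {
  "rows": [
    [0.7,0,0,0,1],
    [0,0,0,0,1]
  ]
}}

```text
time: 23.95
tool_pos: [0.4974, 0.0954, 0.056]
tool_rot: [3.141, -0.001, -3.128]
contact_force: [-3.7, -2.4, 1.7]
opening: 0.0241
grip_force: 20.0
```

Run:
```python
from h import *
s,im=grab('wrist','w14'); print(s['time'],s['tool_pos'],s['tool_rot'],s['contact_force'])
print([edgerow(im,c,c+20,110,155,-1) for c in(160,200,225)])
a=edgerow(im,220,245,110,155,-1); b=edgerow(im,248,268,186,214,1)
print(a,b,pix2w('wrist',(233,a),.055,s)*1000,pix2w('wrist',(258,b),.0665,s)*1000)
```

```text
23.95 [0.49740923 0.09538875 0.05602205] [ 3.14142244e+00 -7.52142097e-04 -3.12844523e+00] [-3.68803952 -2.35366098  1.74693425]
[np.float64(134.5269763229396), np.float64(134.46302552552552), np.float64(134.66727505019165)]
134.5387755102041 197.91695194624066 [435.45425818  81.20770069  55.        ] [465.48717055  94.32672912  66.5       ]
```

Gap is 30.0 mm, so it's flush. Releasing with a small opening, then a look at all the blocks from above.

Request:
{"api": "move_arm", "payload": {
  "rows": [
    [0,0,-0.5,0,1],
    [0,0,0,0,0.28],
    [0,0,0,0,0.28],
    [0,0,5,0,0.28],
    [0,0,35,0,0.2],
    [0,-5,40,0,-0.2],
    [-5,-35,25,-0.013,-0.6],
    [-5,-36,10,0,-1],
    [0,0,0,0,-1],
    [0,0,0,0,-1]
  ]
}}

```text
time: 25.0
tool_pos: [0.4881, 0.019, 0.1711]
tool_rot: [3.141, 0.002, 3.14]
contact_force: [-0.4, 0.2, 0.3]
opening: 0.0721
grip_force: 0.0
```

Run:
```python
from h import *
s,im=grab('wrist','w15'); print(s['time'],s['tool_pos'],s['tool_rot'])
np.save('s15.npy',s,allow_pickle=True)
cv2.imwrite('pics/w15c.png',cv2.resize(im[90:270,100:420,::-1],None,fx=2.5,fy=2.5,interpolation=cv2.INTER_CUBIC))
```

```text
25.0 [0.48809063 0.0189632  0.17110853] [3.14121727e+00 1.61017862e-03 3.13990172e+00]
```

View pics/w15c.png

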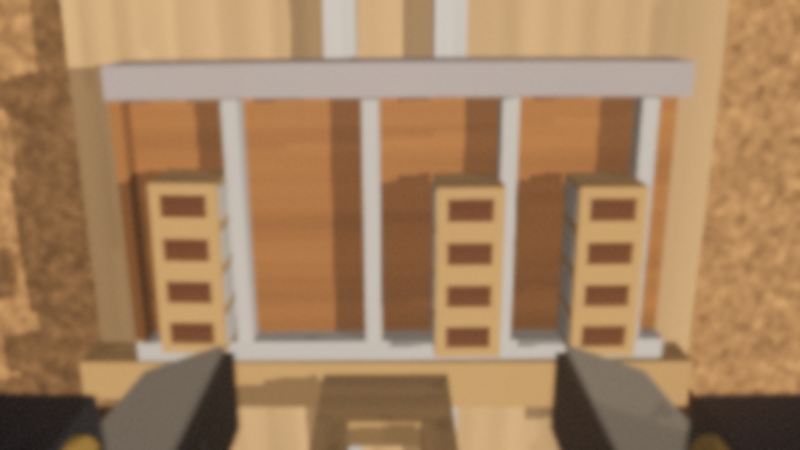

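Run:
```python
from h import *
s=np.load('s15.npy',allow_pickle=True).item()
f=lambda u,v,z:np.round(pix2w('wrist',(u/2.5+100,v/2.5+90),z/1000,s)*1000,1)
print('lip in',f(130,101,55),f(440,99,55),f(640,97,55))
print('fence',f(240,342,51),f(440,341,51),f(600,341,51))
for n,(l,r,v,lb,rb,vb) in {'4':(148,221,182,163,225,345),'2':(434,502,186,434,501,355),'1':(568,646,186,581,640,355)}.items():
    print(n,'near L/R',f(l,v,66),f(r,v,66),'far',f(lb,vb,66),f(rb,vb,66))
for n,u1,u2,v1,v2 in [('rib4 -y face',222,243,105,330),('rib2',500,505,105,330),('rib1',641,635,105,330)]: print(n,f(u1,v1,51),f(u2,v2,51))
# automatic near edges
im=cv2.imread('pics/w15.png')
for n,c in [('4',(163,184)),('2',(278,297)),('1',(332,354))]:
    print(n,edgerow(im,*c,155,172,1))
```

```text
lip in [436.8 -74.4  55. ] [436.7  34.4  55. ] [435.9 104.5  55. ]
fence [530.7 -42.1  51. ] [530.4  36.1  51. ] [530.7  98.8  51. ]
4 near L/R [463.5 -67.2  66. ] [463.6 -41.7  66. ] far [525.2 -67.7  66. ] [525.2 -44.5  66. ]
2 near L/R [465.2  32.1  66. ] [465.3  55.7  66. ] far [529.4  33.   66. ] [529.5  57.9  66. ]
1 near L/R [465.3  78.6  66. ] [465.3 106.   66. ] far [529.6  87.8  66. ] [529.8 110.   66. ]
rib4 -y face [439.  -42.8  51. ] [525.7 -40.6  51. ]
rib2 [439.3  56.   51. ] [525.9  61.3  51. ]
rib1 [439.1 106.4  51. ] [526.1 112.2  51. ]
4 162.7562595809913
2 164.3479658884384
1 164.14306748466257
```

Lane 4's block is about 2–3 mm short of the fence, and lanes 1 and 2 look flush. I'll regrip it gently and push it forward.

Request:
{"api": "move_arm", "payload": {
  "rows": [
    [3,-35,-10,0.005,0],
    [3,-37,-20,0,0.1],
    [1,-3,-40,0,0.1],
    [0,0,-30,0,0.1],
    [0,0,-14,0,0.1],
    [0,0,-4,0,0.1],
    [0,0,0,0,0.1]
  ],
  "newtons": 8
}}

```text
time: 25.75
tool_pos: [0.4946, -0.0549, 0.0519]
tool_rot: [3.141, -0.001, -3.135]
contact_force: [-0.4, 1.1, -0.0]
opening: 0.0415
grip_force: 0.0
```

Request:
{"api": "move_arm", "payload": {
  "rows": [
    [0,0,0,0,1],
    [0,0,0,0,1],
    [0,0,0,0,1]
  ]
}}

```text
time: 26.05
tool_pos: [0.495, -0.0553, 0.0528]
tool_rot: [3.141, 0.001, -3.136]
contact_force: [0.3, 1.2, 1.0]
opening: 0.024
grip_force: 8.0
```

Request:
{"api": "move_arm", "payload": {
  "rows": [
    [0,0.7,0,0,1],
    [0,0,0,0,1]
  ]
}}

```text
time: 26.25
tool_pos: [0.495, -0.055, 0.0528]
tool_rot: [-3.141, 0.001, -3.136]
contact_force: [-0.0, -0.9, 2.2]
opening: 0.0234
grip_force: 8.0
```

Request:
{"api": "move_arm", "payload": {
  "rows": [
    [0,0.7,0,0,1],
    [0,0,0,0,1]
  ]
}}

```text
time: 26.45
tool_pos: [0.4952, -0.0548, 0.0529]
tool_rot: [-3.141, 0.001, -3.136]
contact_force: [0.9, -5.1, 3.1]
opening: 0.0238
grip_force: 8.0
```

Request:
{"api": "move_arm", "payload": {
  "rows": [
    [1.5,0,0,0,1],
    [0,0,0,0,1]
  ]
}}

```text
time: 26.65
tool_pos: [0.4957, -0.0548, 0.0528]
tool_rot: [-3.141, -0.001, -3.136]
contact_force: [-3.5, -6.0, 5.6]
opening: 0.0235
grip_force: 8.0
```

Request:
{"api": "move_arm", "payload": {
  "rows": [
    [1,0,0,0,1],
    [0,0,0,0,1]
  ]
}}

```text
time: 26.85
tool_pos: [0.4962, -0.0548, 0.0528]
tool_rot: [-3.141, -0.002, -3.136]
contact_force: [-4.8, -4.4, 7.7]
opening: 0.0239
grip_force: 8.0
```

Run:
```python
from h import *
s,im=grab('wrist','w16'); print(s['tool_pos'],s['tool_rot'],s['contact_force'])
g=[(c,edgerow(im,c,c+12,110,160,-1)) for c in(225,245,262,300,316,340,355)]; print(g)
b=edgerow(im,248,268,186,214,1);a=np.mean([x[1] for x in g[:3]])
print(a,b,pix2w('wrist',(250,a),.055,s)*1000,pix2w('wrist',(258,b),.0665,s)*1000)
g1=edgerow(im,222,235,186,214,1) if 0 else 0
print(im[176:236:2,248:268].mean((1,2)).astype(int).tolist())
```

```text
[ 0.49622409 -0.05482315  0.05278037] [-3.14101347e+00 -2.23840489e-03 -3.13594058e+00] [-4.79042839 -4.42308358  7.70599613]
[(225, np.float64(114.88974556669237)), (245, np.float64(114.66768123962369)), (262, np.float64(142.69511530779008)), (300, np.float64(113.77385772122614)), (316, np.float64(141.94432741498645)), (340, np.float64(113.15441722345955)), (355, np.float64(141.31682813060638))]
124.08418070470206 201.69407775221026 [428.58330021 -59.79290156  55.        ] [465.20104545 -55.63763119  66.5       ]
[120, 120, 120, 120, 121, 120, 105, 103, 105, 101, 99, 99, 105, 146, 171, 172, 169, 124, 85, 70, 68, 68, 69, 69, 85, 121, 126, 126, 126, 126]
```

Request:
{"api": "move_arm", "payload": {
  "rows": [
    [0,-1,0.5,0,1],
    [0,-0.5,0,0,1],
    [0,0,0,0,1]
  ],
  "newtons": 15
}}

```text
time: 27.2
tool_pos: [0.497, -0.0554, 0.0529]
tool_rot: [3.141, -0.001, -3.137]
contact_force: [-1.0, 0.7, 0.4]
opening: 0.0242
grip_force: 15.0
```

Request:
{"api": "move_arm", "payload": {
  "rows": [
    [1,0,0,0,1],
    [0,0,0,0,1]
  ]
}}

```text
time: 27.4
tool_pos: [0.4983, -0.0556, 0.0529]
tool_rot: [3.141, -0.0, -3.136]
contact_force: [0.3, -0.3, -1.1]
opening: 0.0237
grip_force: 15.0
```

Request:
{"api": "move_arm", "payload": {
  "rows": [
    [1,0,0,0,1],
    [0,0,0,0,1]
  ]
}}

```text
time: 27.6
tool_pos: [0.499, -0.0556, 0.0529]
tool_rot: [3.141, -0.001, -3.136]
contact_force: [-1.6, 0.6, 0.2]
opening: 0.0236
grip_force: 15.0
```

Free movement without the side pressure, so the drag was rib friction. Continuing.

Request:
{"api": "move_arm", "payload": {
  "rows": [
    [0.7,0,0,0,1],
    [0,0,0,0,1]
  ]
}}

```text
time: 27.8
tool_pos: [0.4999, -0.0556, 0.0529]
tool_rot: [3.141, -0.0, -3.136]
contact_force: [-0.6, 1.5, -1.4]
opening: 0.0238
grip_force: 15.0
```

Request:
{"api": "move_arm", "payload": {
  "rows": [
    [0.7,0,0,0,1],
    [0,0,0,0,1]
  ]
}}

```text
time: 28.0
tool_pos: [0.5006, -0.0558, 0.0529]
tool_rot: [3.141, -0.0, -3.136]
contact_force: [-1.8, 0.2, -1.2]
opening: 0.0236
grip_force: 15.0
```

```bash
cat >> h.py <<'E'
def gap(im,s,top=.0665):
    # lip inner edge (line fit) vs near end of the held block
    pts=[]
    for c in range(190,330,4):
        g=im[100:175,c:c+3].astype(float); br=g[...,2].mean(1)  # blue: lip is grey, deck is orange
        d=br[:-3]-br[3:]; i=int(np.argmax(d)); 
        if d[i]>50: pts.append(pix2w('wrist',(c+1,100+i+1.5),.055,s)[:2]*1000)
    P=np.array(pts); k=np.polyfit(P[:,1],P[:,0],1); r=np.abs(np.polyval(k,P[:,1])-P[:,0]); P=P[r<1.5]; k=np.polyfit(P[:,1],P[:,0],1)
    b=edgerow(im,248,268,186,214,1); n=pix2w('wrist',(258,b),top,s)*1000
    return 'gap %.1f caryaw %.3f lipx %.1f near %.1f n=%d'%(n[0]-np.polyval(k,n[1]),-k[0],np.polyval(k,n[1]),n[0],len(P))
E
python3 - <<'E'
from h import *
s,im=grab('wrist','w17'); print(s['tool_pos'],s['tool_rot'],s['contact_force']); print(gap(im,s))
s=np.load('s15.npy',allow_pickle=True).item()
E
```

```text
[ 0.50059461 -0.05576202  0.05293102] [ 3.14147292e+00 -2.38310168e-04 -3.13629360e+00] [-1.75525289  0.15625579 -1.24177948]
gap 29.6 caryaw 0.031 lipx 440.1 near 469.7 n=28
```

Request:
{"api": "move_arm", "payload": {
  "rows": [
    [-1,0,0,0.026,1],
    [0,0,0,0,1],
    [0,0.7,0,0,1],
    [0,0,0,0,1]
  ]
}}

```text
time: 28.45
tool_pos: [0.5, -0.0552, 0.0532]
tool_rot: [-3.141, 0.001, -3.11]
contact_force: [0.3, -0.8, -0.7]
opening: 0.024
grip_force: 15.0
```

Request:
{"api": "move_arm", "payload": {
  "rows": [
    [0,0.5,0,0,1],
    [0,0,0,0,1]
  ]
}}

```text
time: 28.65
tool_pos: [0.5, -0.0549, 0.0532]
tool_rot: [-3.141, 0.001, -3.11]
contact_force: [-0.1, -2.2, -0.7]
opening: 0.0237
grip_force: 15.0
```

Request:
{"api": "move_arm", "payload": {
  "rows": [
    [0,0.4,0,0,1],
    [0,0,0,0,1]
  ]
}}

```text
time: 28.85
tool_pos: [0.5, -0.0547, 0.0533]
tool_rot: [-3.141, 0.001, -3.11]
contact_force: [0.2, -4.8, -0.5]
opening: 0.0237
grip_force: 15.0
```

Request:
{"api": "move_arm", "payload": {
  "rows": [
    [0,-0.5,0,0,1],
    [0.7,0,0,0,1],
    [0.5,0,0,0,1],
    [0,0,0,0,1]
  ]
}}

```text
time: 29.25
tool_pos: [0.5004, -0.0547, 0.0529]
tool_rot: [3.141, -0.001, -3.11]
contact_force: [-2.3, -4.1, 2.2]
opening: 0.0237
grip_force: 15.0
```

Run:
```python
from h import *
s,im=grab('wrist','w18'); print(s['tool_pos'],s['tool_rot'],s['contact_force']); print(gap(im,s))
```

```text
[ 0.50035044 -0.05472573  0.05290664] [ 3.14149165e+00 -1.19771798e-03 -3.11018932e+00] [-2.34409964 -4.14490621  2.22030962]
gap 29.1 caryaw 0.032 lipx 440.3 near 469.4 n=29
```

Request:
{"api": "move_arm", "payload": {
  "rows": [
    [0,-0.6,0,0,1],
    [0,0,0,0,1],
    [0.7,0,0,0,1],
    [0.5,0,0,0,1],
    [0,0,0,0,1]
  ]
}}

```text
time: 29.8
tool_pos: [0.5017, -0.0549, 0.0529]
tool_rot: [3.141, -0.001, -3.11]
contact_force: [-3.3, 0.0, -0.5]
opening: 0.0237
grip_force: 15.0
```

Run:
```python
from h import *
s,im=grab('wrist','w19'); print(s['tool_pos'],s['tool_rot'],s['contact_force']); print(gap(im,s))
```

```text
[ 0.50166209 -0.05492254  0.05288662] [ 3.14097998e+00 -9.62098907e-04 -3.11011667e+00] [-3.30855524  0.01322612 -0.53451513]
gap 29.7 caryaw 0.042 lipx 440.9 near 470.7 n=29
```

Request:
{"api": "move_arm", "payload": {
  "rows": [
    [-0.3,0,0,0.01,1],
    [0,0.3,-0.5,0,1],
    [0,0,0,0,0.2],
    [0,0,0,0,0.2],
    [0,0,5,0,0.2],
    [0,0,35,0,0.2],
    [-5,30,40,-0.02,-0.2],
    [-9,43,30,-0.02,-0.6],
    [0,0,0,0,-1],
    [0,0,0,0,-1]
  ]
}}

```text
time: 30.85
tool_pos: [0.4886, 0.0157, 0.1613]
tool_rot: [-3.141, 0.002, -3.138]
contact_force: [0.1, -0.2, -0.2]
opening: 0.0641
grip_force: 0.0
```

Run:
```python
from h import *
s,im=grab('wrist','w20'); print(s['time'],s['tool_pos'],s['tool_rot'])
np.save('s20.npy',s,allow_pickle=True)
cv2.imwrite('pics/w20c.png',cv2.resize(im[80:270,100:430,::-1],None,fx=2.4,fy=2.4,interpolation=cv2.INTER_CUBIC))
```

```text
30.85 [0.48862723 0.0157282  0.16129431] [-3.14113295e+00  2.17965800e-03 -3.13808198e+00]
```

View pics/w20c.png

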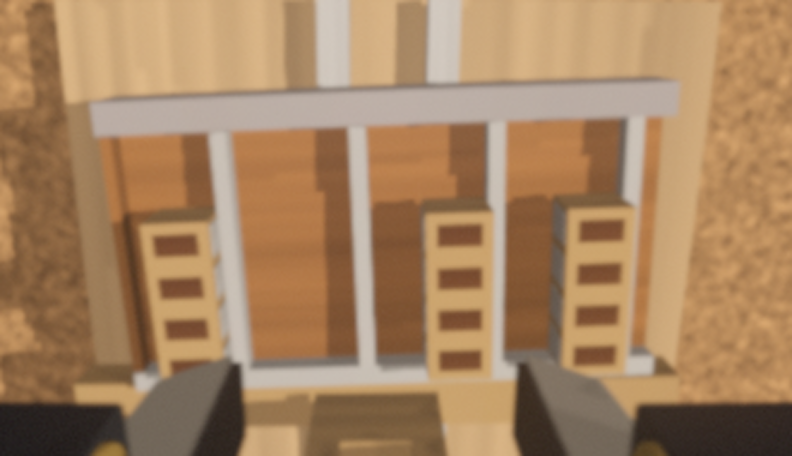

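```bash
cat > chk.py <<'E'
from h import *
def chk(f,s):
    """find lip line by blue drop; near edge of each block by brightness; report along carriage axes"""
    im=cv2.cvtColor(cv2.imread(f),cv2.COLOR_BGR2RGB); P=[]
    for c in range(140,380,3):
        br=im[90:150,c:c+2,2].astype(float).mean(1); d=br[:-3]-br[3:]; i=int(np.argmax(d))
        if d[i]>45: P.append(pix2w('wrist',(c+.5,90+i+1.5),.055,s)[:2]*1000)
    P=np.array(P); 
    for _ in range(3): k=np.polyfit(P[:,1],P[:,0],1); P=P[abs(np.polyval(k,P[:,1])-P[:,0])<1]
    print('lip yaw %.3f n%d'%(-k[0],len(P)))
    return im,k
E
python3 - <<'E'
from chk import *
s=np.load('s20.npy',allow_pickle=True).item(); im,k=chk('pics/w20.png',s)
for n,a,b in [(4,160,186),(2,279,302),(1,336,361)]:
    q=[]
    for c in (a+3,(a+b)//2-2,b-7):
        v=edgerow(im,c,c+4,160,178,1); p=pix2w('wrist',(c+1.5,v),.066,s)*1000; q.append((round(v,1),p[0]-np.polyval(k,p[1])))
    print(n,[(v,round(g/np.hypot(1,k[0]),1)) for v,g in q])
im,k=chk('pics/w15.png',np.load('s15.npy',allow_pickle=True).item())
E
```

```text
lip yaw 0.039 n67
4 [(np.float64(172.7), np.float64(29.5)), (np.float64(172.3), np.float64(29.4)), (np.float64(172.0), np.float64(29.4))]
2 [(np.float64(168.3), np.float64(29.3)), (np.float64(168.1), np.float64(29.3)), (np.float64(167.9), np.float64(29.4))]
1 [(np.float64(166.4), np.float64(29.4)), (np.float64(166.2), np.float64(29.4)), (np.float64(165.9), np.float64(29.4))]
lip yaw 0.005 n65
```

Run:
```python
from chk import *
s=np.load('s20.npy',allow_pickle=True).item(); im,k=chk('pics/w20.png',s)
t=-k[0]; R=np.array([[np.cos(t),np.sin(t)],[-np.sin(t),np.cos(t)]])
def edge(row,c0,c1,z):
    b=im[row-1:row+2,c0:c1,2].astype(float).mean(0); d=b[2:]-b[:-2]; i=int(np.argmax(d)); j=np.arange(max(0,i-1),min(len(d),i+2)); w=np.clip(d[j],0,None)
    c=c0+1+(w*j).sum()/w.sum(); return c,(R@(pix2w('wrist',(c,row),z,s)[:2]*1000))[1]
for n,a,b,e0,e1 in [(4,183,192,182,194),(2,298,308,299,310),(1,352,364,356,368)]:
    print(n,'rib',[tuple(np.round(edge(r,a,b,.051),1)) for r in (138,146,154)],'blk',[tuple(np.round(edge(r,e0,e1,.066),1)) for r in (178,190,202,212)])
    print(im[146,a-4:b+4,2].tolist(),im[190,e0-4:e1+4,2].tolist())
```

```text
lip yaw 0.039 n67
4 rib [(np.float64(186.1), np.float64(-64.2)), (np.float64(187.0), np.float64(-64.1)), (np.float64(188.0), np.float64(-64.0))] blk [(np.float64(187.0), np.float64(-63.4)), (np.float64(191.0), np.float64(-61.1)), (np.float64(184.1), np.float64(-68.2)), (np.float64(191.0), np.float64(-63.2))]
[58, 57, 56, 58, 57, 56, 59, 74, 114, 156, 176, 182, 183, 182, 179, 174, 164] [111, 111, 111, 110, 111, 110, 112, 111, 111, 107, 104, 108, 126, 145, 161, 175, 179, 182, 181, 181]
2 rib [(np.float64(302.9), np.float64(36.4)), (np.float64(302.8), np.float64(36.4)), (np.float64(302.8), np.float64(36.4))] blk [(np.float64(305.0), np.float64(36.4)), (np.float64(305.0), np.float64(36.4)), (np.float64(305.0), np.float64(36.5)), (np.float64(304.9), np.float64(36.6))]
[57, 63, 61, 61, 62, 61, 62, 72, 101, 141, 172, 182, 183, 183, 181, 173, 148, 109] [102, 99, 102, 100, 101, 104, 107, 110, 111, 121, 146, 170, 180, 177, 159, 115, 65, 54, 52]
1 rib [(np.float64(360.2), np.float64(86.1)), (np.float64(360.0), np.float64(86.4)), (np.float64(359.1), np.float64(86.0))] blk [(np.float64(359.1), np.float64(82.4)), (np.float64(358.9), np.float64(82.9)), (np.float64(361.1), np.float64(85.5)), (np.float64(357.4), np.float64(82.9))]
[59, 58, 58, 59, 58, 60, 58, 61, 65, 73, 82, 97, 130, 162, 179, 183, 183, 182, 174, 153] [64, 62, 61, 61, 62, 63, 75, 92, 104, 111, 122, 133, 130, 108, 82, 73, 71, 74, 81, 97]
```

All three blocks read 29.4 mm from the lip, consistent with flush at the fence, and their rib edges match within about 0.5 mm. Next I'll locate the peg numerically using a wrist view from a spot short of the stand.

Request:
{"api": "move_arm", "payload": {
  "rows": [
    [-8,-20,35,0,-1],
    [-10,-44,20,0,-1],
    [-10,-44,15,0,-1],
    [-10,-44,10,0,-1],
    [-8,-44,10,0,-1],
    [0,-44,0,0,-1],
    [0,-30,0,0,-1],
    [0,0,0,0,-1],
    [0,0,0,0,-1]
  ]
}}

```text
time: 31.8
tool_pos: [0.4414, -0.2556, 0.2489]
tool_rot: [3.139, -0.002, 3.14]
contact_force: [0.2, 0.8, -0.3]
opening: 0.0917
grip_force: 0.0
```

Run:
```python
from h import *
s,im=grab('wrist','p1'); print(s['time'],s['tool_pos'],s['tool_rot']); np.save('sp1.npy',s,allow_pickle=True)
grab('top','p1t'); grab('scene','p1s')
psi=.3; o=np.array([.5647,-.290,.155]); tip=o+.08*np.array([-np.cos(psi)*np.cos(.698),-np.sin(psi)*np.cos(.698),np.sin(.698)])
for n in('wrist','top','scene'): print(n,np.round(w2pix(n,o,s)),np.round(w2pix(n,tip,s)))
w=cv2.resize(im,None,fx=1.0,fy=1.0); t=cv2.imread('pics/p1t.png')[160:250,320:420]; q=cv2.imread('pics/p1s.png')[190:300,110:220]
H=np.zeros((384,800,3),np.uint8); H[:,:512]=im[:,:,::-1]; H[:192,512:]=cv2.resize(t,(288,192)) if 0 else cv2.resize(t,(288,192)); H[192:,512:]=cv2.resize(q,(288,192))
cv2.imwrite('pics/p1c.png',H)
```

```text
31.8 [ 0.44137452 -0.25563179  0.2489244 ] [ 3.13929712e+00 -2.43511748e-03  3.13992204e+00]
wrist [223. 314.] [190. 295.]
top [379. 180.] [392. 198.]
scene [161. 237.] [144. 216.]
```

View pics/p1c.png

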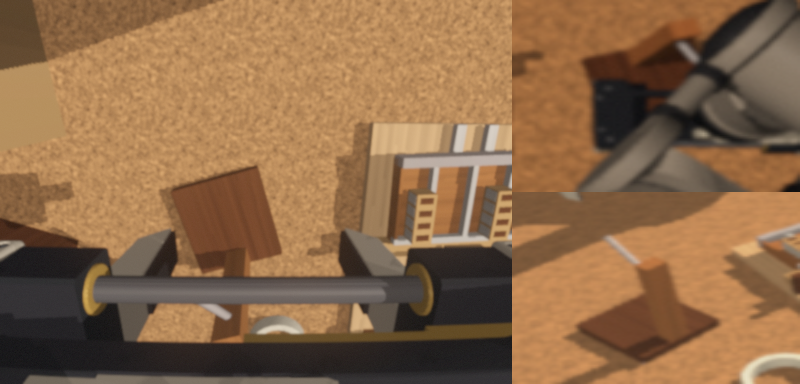

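The last composite shows the stand's near edge at (173,191)–(256,167) and the peg at (197,303)–(231,317). In the scene view the tip is at (146,215). Predictions agree to about 2 px.

Run:
```python
from h import *
s=np.load('sp1.npy',allow_pickle=True).item()
A,B,C=[pix2w('wrist',p,.018,s)[:2]*1000 for p in [(173,191),(256,167),(281,252)]]
print(np.round([A,B,C]),np.linalg.norm(A-B)); e=(B-A)/np.linalg.norm(B-A); psi=np.arctan2(-e[0],e[1]); print('psi',psi)
x=np.array([np.cos(psi),np.sin(psi)]); c=(A+B)/2+65*x; print('centre',c,'pegO',c+40*x)
from scipy.optimize import least_squares
# triangulate tip
import itertools
obs=[('top',(390.4,198.3)),('scene',(145.9,215.2))]
f=lambda p:np.concatenate([w2pix(n,p/1000)-np.array(u) for n,u in obs]); r=least_squares(f,[506,-308,206]); print('tip',r.x,r.fun)
# gray profile images
t=cv2.imread('pics/top0.png'); print('top sat'); hs=cv2.cvtColor(t,cv2.COLOR_BGR2HSV)[172:206,372:400]; print('\n'.join(''.join('#' if q<70 else '.' for q in r) for r in hs[...,1]))
t=cv2.imread('pics/scene0.png'); hs=cv2.cvtColor(t,cv2.COLOR_BGR2HSV)[205:245,136:170]; print('\n'.join(''.join('#' if q<70 else '.' for q in r) for r in hs[...,1]))
```

```text
[[ 481. -367.]
 [ 450. -258.]
 [ 572. -223.]] 113.89110482180142
psi 0.28398707229908793
centre [ 527.93426537 -294.34523959] pegO [ 566.33210347 -283.13783001]
tip [ 505.27264218 -303.55647706  206.16881541] [-0.36192205 -0.13116415 -0.42814445 -0.00732117]
top sat
............................
............................
............................
............................
............................
............................
............................
.......#....................
.....####...................
.....#####..................
......####..................
......#####.................
.......#####................
........####................
........#####...............
.........####...............
..........####..............
...........####.............
............###.............
............####............
.............####...........
.............####...........
..............####..........
...............####.........
...............####.........
................###.........
............................
............................
.....................
[... 852 characters left out ...]

...............#####..............
................####..............
.................####.............
..................####............
..................####............
...................###............
..................................
..................................
..................................
..................................
..................................
..................................
..................................
..................................
..................................
..................................
..................................
..................................
..................................
..................................
```

Run:
```python
from h import *
from scipy.optimize import least_squares
tip0=np.array([505.3,-303.6,206.2])
# line centre points at rows of the mask
def cen(f,r0,r1,c0,c1):
    S=cv2.cvtColor(cv2.imread(f),cv2.COLOR_BGR2HSV)[...,1]; return [(c0+np.flatnonzero(S[r,c0:c1]<70).mean(),r) for r in range(r0,r1)]
T=cen('pics/top0.png',183,195,372,400); S=cen('pics/scene0.png',218,229,136,170)
def line(p):
    o=p[:3]; d=np.array([-np.cos(p[3])*np.cos(.698),-np.sin(p[3])*np.cos(.698),np.sin(.698)]); r=[]
    for n,Q,tip in (('top',T,(390.2,197.5)),('scene',S,(146.8,215.3))):
        a,b=w2pix(n,o/1000),w2pix(n,(o+80*d)/1000); n_=np.array([-(b-a)[1],(b-a)[0]])/np.linalg.norm(b-a)
        r+=[n_@(np.array(q)-a) for q in Q]; r+=list(2*(b-np.array(tip)))
    return np.array(r+[(o[2]-155)/2])
r=least_squares(line,[564,-286,155,.29]); print(r.x,np.abs(r.fun).max()); p=r.x
print('tip',p[:3]+80*np.array([-np.cos(p[3])*.766,-np.sin(p[3])*.766,.643]))
s=np.load('s20.npy',allow_pickle=True).item()
for u,v,z in [(313,395,45),(443,397,45),(78,378,45),(675,374,45)]: print('bar',np.round(pix2w('wrist',(u/2.4+100,v/2.4+80),z/1000,s)*1000,1))
s=np.load('s15.npy',allow_pickle=True).item()
for u,v,z in [(322,376,120),(448,376,120),(322,376,45),(82,358,45),(690,358,45)]: print('bar15',np.round(pix2w('wrist',(u/2.5+100,v/2.5+90),z/1000,s)*1000,1))
```

```text
[ 5.66657812e+02 -2.86898469e+02  1.54935700e+02  2.57447376e-01] 1.4655739380874024
tip [ 507.39741375 -302.50114671  206.37569991]
bar [548.9 -11.6  45. ]
bar [549.6  41.6  45. ]
bar [ 541.9 -107.9   45. ]
bar [539.3 136.3  45. ]
bar15 [510.7  -3.4 120. ]
bar15 [510.8  34.2 120. ]
bar15 [548.5 -11.   45. ]
bar15 [ 540.6 -108.2   45. ]
bar15 [541.2 138.   45. ]
```

Request:
{"api": "move_arm", "payload": {
  "rows": [
    [15,45,0,0,-1],
    [15,45,0,0,-1],
    [17,45,0,0,-1],
    [17,45,-5,0,-1],
    [17,45,-5,0,-1],
    [17,43,-5,0,-1],
    [12,5,-5,0,-1],
    [0,0,0,0,-1],
    [0,0,0,0,-1]
  ]
}}

```text
time: 32.85
tool_pos: [0.5518, 0.018, 0.2303]
tool_rot: [-3.141, -0.001, -3.14]
contact_force: [-0.2, 0.1, 0.8]
opening: 0.0918
grip_force: 0.0
```

Run:
```python
from h import *
s=monitor.observe(); print(s['time'],s['tool_pos'],s['tool_rot'])
```

```text
32.85 [0.55184421 0.01802847 0.23032331] [-3.14123108e+00 -9.51036999e-04 -3.13962827e+00]
```

Request:
{"api": "move_arm", "payload": {
  "rows": [
    [1,-3,-40,0,-1],
    [0,0,-45,0,-1],
    [0,0,-40,0,-1],
    [0,0,-20,0,-1],
    [0,0,-7,0,-1],
    [0,0,0,0,-1]
  ],
  "newtons": 30
}}

```text
time: 33.45
tool_pos: [0.5529, 0.0142, 0.0785]
tool_rot: [3.142, -0.001, 3.141]
contact_force: [0.4, -0.2, -0.0]
opening: 0.0917
grip_force: 0.0
```

Request:
{"api": "move_arm", "payload": {
  "rows": [
    [0,0,0,0,1],
    [0,0,0,0,1],
    [0,0,0,0,1],
    [0,0,0,0,1],
    [0,0,0,0,1]
  ]
}}

```text
time: 33.95
tool_pos: [0.5535, 0.0153, 0.079]
tool_rot: [-3.142, 0.001, -3.14]
contact_force: [-0.3, 0.4, 0.1]
opening: 0.0564
grip_force: 0.0
```

Request:
{"api": "move_arm", "payload": {
  "rows": [
    [0,0,0,0,1],
    [0,0,0,0,1],
    [0,0,0,0,1]
  ]
}}

```text
time: 34.25
tool_pos: [0.5534, 0.0153, 0.0787]
tool_rot: [3.142, 0.0, -3.14]
contact_force: [-0.3, -0.3, 1.0]
opening: 0.05
grip_force: 30.0
```

Request:
{"api": "move_arm", "payload": {
  "rows": [
    [0,0,3,0,1],
    [0,0,5,0,1],
    [0,0,0,0,1]
  ]
}}

```text
time: 34.55
tool_pos: [0.5534, 0.0153, 0.0871]
tool_rot: [3.141, 0.0, -3.141]
contact_force: [-0.5, -0.2, -1.8]
opening: 0.0501
grip_force: 30.0
```

Bar lifted. Going high, then to a point in front of the peg tip with yaw +0.275.

Request:
{"api": "move_arm", "payload": {
  "rows": [
    [0,0,30,0,1],
    [0,0,45,0,1],
    [0,0,45,0,1],
    [-5,-10,40,0,1],
    [-12,-35,28,0.03,1],
    [-12,-43,0,0.05,1],
    [-12,-43,0,0.05,1],
    [-12,-43,0,0.05,1],
    [-12,-43,0,0.05,1],
    [-8,-43,0,0.045,1],
    [0,-43,0,0,1],
    [0,-25,0,0,1]
  ]
}}

```text
time: 35.75
tool_pos: [0.4793, -0.3157, 0.2743]
tool_rot: [-3.141, -0.001, -2.868]
contact_force: [0.5, -0.2, -1.7]
opening: 0.0497
grip_force: 30.0
```

Request:
{"api": "move_arm", "payload": {
  "rows": [
    [0,0,0,0,1],
    [0,0,0,0,1]
  ]
}}

```text
time: 35.95
tool_pos: [0.4799, -0.3127, 0.274]
tool_rot: [3.14, -0.0, -2.867]
contact_force: [-1.2, 0.0, -1.4]
opening: 0.0494
grip_force: 30.0
```

Request:
{"api": "move_arm", "payload": {
  "rows": [
    [4,3,-20,0,1],
    [0,0,-30,0,1],
    [0,0,-16,0,1],
    [0,0,0,0,1],
    [0,0,0,0,1]
  ]
}}

```text
time: 36.45
tool_pos: [0.4847, -0.3088, 0.2093]
tool_rot: [-3.141, 0.0, -2.864]
contact_force: [0.7, -0.3, -1.4]
opening: 0.0496
grip_force: 30.0
```

Run:
```python
from h import *
s,_=grab('scene','q1'); grab('top','q1t'); print(s['time'],s['tool_pos'],s['tool_rot'])
e=s['tool_pos']+[0,0,.0173]; tip=np.array([.5065,-.303,.206]); print(w2pix('scene',e),w2pix('scene',tip),w2pix('top',e),w2pix('top',tip))
im=cv2.imread('pics/q1.png'); S=cv2.cvtColor(im,cv2.COLOR_BGR2HSV)
print('\n'.join(' '.join('%2d/%3d'%(S[r,c,0],S[r,c,2]) for c in range(126,160,1)) for r in range(200,226,2)))
```

```text
36.45 [ 0.48471169 -0.30882075  0.20928464] [-3.14148620e+00  3.24228981e-04 -2.86411918e+00]
[139.81527309 206.97909687] [145.81791179 215.37241138] [394.64366531 204.71741182] [389.79256004 197.70741393]
 0/ 46  0/ 45 60/ 43 135/ 41 90/ 38  0/ 39  0/ 41 10/ 47 13/ 68 15/102 16/124 16/130 15/130 16/130 16/129 15/128 16/128 16/128 16/126 16/115 15/ 91 16/ 80 16/109 17/134 17/142 16/147 16/147 15/140 14/128 14/124 14/122 14/120 14/121 14/123
17/ 56 15/ 43 30/ 40  0/ 42 10/ 48 16/ 56 15/ 75 15/ 99 16/117 15/125 15/127 16/128 16/128 16/130 16/131 16/134 16/136 16/136 16/131 16/125 16/107 15/ 79 15/ 96 17/132 16/147 16/152 16/150 15/138 14/127 14/125 14/127 14/128 14/128 14/126
16/ 72 17/ 54 16/ 69 17/ 87 18/106 16/118 16/115 16/123 15/128 16/128 16/130 16/132 15/131 15/129 15/127 15/132 15/139 16/141 16/135 16/127 16/114 15/ 89 16/ 84 16/119 16/149 17/153 16/146 14/133 14/125 14/125 14/123 14/119 14/118 14/118
18/123 18/128 17/134 19/138 18/138 17/129 16/115 16/123 16/129 15/128 15/125 15/125 14/125 14/124 14/124 15/126 15/134 15/140 16/138 16/132 16/124 16/106 16/ 81 17/105 17/141 15/1
[... 1500 characters left out ...]
 14/121 14/120 14/121 15/122 15/124 15/130 15/137 16/137 16/133 16/133 16/136 16/131 16/128 16/132 16/143 16/155 16/169 16/181 15/186 15/171 13/163 14/177 14/187 14/176 15/157 15/150 15/153 15/163 15/174 14/183 14/188 14/193
14/119 14/117 14/118 13/120 14/120 14/120 14/123 14/126 15/131 16/136 16/135 16/136 16/135 16/136 16/149 16/166 16/182 16/190 16/177 16/157 16/146 16/142 15/142 14/150 14/170 13/190 14/196 14/192 14/194 14/196 14/194 14/192 14/189 14/191
14/120 14/121 14/124 14/126 14/127 15/129 15/132 15/136 15/137 16/139 16/144 16/156 16/170 16/181 16/184 16/173 16/156 16/146 16/144 16/145 16/149 16/152 15/159 15/165 14/168 13/169 14/183 13/200 13/203 13/198 14/198 14/198 14/196 14/198
```

Request:
{"api": "move_arm", "payload": {
  "rows": [
    [0,0,-1.5,0,1],
    [7.7,2.2,-6.7,0,1],
    [7.7,2.2,-6.7,0,1],
    [3.8,1.1,-3.4,0,1],
    [3.8,1.1,-3.4,0,1],
    [0,0,0,0,1]
  ]
}}

```text
time: 37.15
tool_pos: [0.5076, -0.3027, 0.186]
tool_rot: [3.14, -0.001, -2.865]
contact_force: [-0.1, -0.3, -1.8]
opening: 0.0498
grip_force: 30.0
```

Request:
{"api": "move_arm", "payload": {
  "rows": [
    [3.8,1.1,-3.4,0,1],
    [3.8,1.1,-3.4,0,1],
    [0,0,0,0,1]
  ]
}}

```text
time: 37.45
tool_pos: [0.5151, -0.3006, 0.1795]
tool_rot: [3.141, -0.0, -2.865]
contact_force: [-0.1, -0.3, -1.3]
opening: 0.0503
grip_force: 30.0
```

Request:
{"api": "move_arm", "payload": {
  "rows": [
    [5.8,1.6,-5,0,1],
    [5.8,1.6,-5,0,1],
    [5.8,1.6,-5,0,1],
    [0,0,0,0,1]
  ]
}}

```text
time: 37.85
tool_pos: [0.5329, -0.2955, 0.1639]
tool_rot: [3.14, -0.0, -2.865]
contact_force: [0.4, 1.0, -0.9]
opening: 0.0498
grip_force: 30.0
```

Request:
{"api": "move_arm", "payload": {
  "rows": [
    [3.8,1.1,-3.4,0,1],
    [3.8,1.1,-3.4,0,1],
    [0,0,0,0,1]
  ]
}}

```text
time: 38.15
tool_pos: [0.5402, -0.2936, 0.1577]
tool_rot: [3.141, -0.0, -2.865]
contact_force: [0.2, 0.2, -1.1]
opening: 0.0501
grip_force: 30.0
```

Request:
{"api": "move_arm", "payload": {
  "rows": [
    [0,0,-1,0,1],
    [0,0,-1,0,1],
    [0,0,0,0,1]
  ]
}}

```text
time: 38.45
tool_pos: [0.5402, -0.294, 0.1569]
tool_rot: [-3.141, 0.001, -2.865]
contact_force: [1.2, 2.1, 1.8]
opening: 0.0497
grip_force: 30.0
```

Request:
{"api": "move_arm", "payload": {
  "rows": [
    [0,0,-1,0,1],
    [0,0,-1,0,1],
    [0,0,0,0,1]
  ]
}}

```text
time: 38.75
tool_pos: [0.5409, -0.2941, 0.1559]
tool_rot: [-3.14, 0.003, -2.865]
contact_force: [1.1, 2.1, 7.7]
opening: 0.0498
grip_force: 30.0
```

Request:
{"api": "move_arm", "payload": {
  "rows": [
    [0,0,-1,0,1],
    [0,0,-0.7,0,1],
    [0,0,0,0,1]
  ]
}}

```text
time: 39.05
tool_pos: [0.5414, -0.2942, 0.1552]
tool_rot: [-3.138, 0.004, -2.865]
contact_force: [1.3, 3.9, 12.4]
opening: 0.0499
grip_force: 29.9
```

Request:
{"api": "move_arm", "payload": {
  "rows": [
    [0,0,1.7,0,1],
    [0,0,0,0,1]
  ]
}}

```text
time: 39.25
tool_pos: [0.5412, -0.294, 0.1556]
tool_rot: [-3.139, 0.003, -2.865]
contact_force: [3.7, 2.1, 6.2]
opening: 0.0499
grip_force: 30.0
```

Request:
{"api": "move_arm", "payload": {
  "rows": [
    [0,0,0,0,-0.3],
    [0,0,0,0,-1],
    [0,0,0,0,-1],
    [0,0,0,0,-1],
    [0,0,0,0,-1]
  ]
}}

```text
time: 39.75
tool_pos: [0.5397, -0.294, 0.1539]
tool_rot: [3.141, -0.001, -2.866]
contact_force: [0.5, 0.2, -0.4]
opening: 0.085
grip_force: 0.0
```

Run:
```python
from h import *
s=monitor.observe(); print(s['time'],s['tool_pos'],s['contact_force'],s['opening'])
```

```text
39.75 [ 0.53965598 -0.29400372  0.15391428] [ 0.54687667  0.16283385 -0.42245216] 0.08503339684152904
```

Request:
{"api": "move_arm", "payload": {
  "rows": [
    [0,0,10,0,-1],
    [0,0,30,0,-1],
    [0,0,40,0,-1],
    [-10,10,35,0,-1],
    [-20,40,0,-0.06,-1],
    [-20,43,-10,-0.06,-1],
    [-25,40,-20,-0.06,-1],
    [-25,40,-20,-0.06,-1],
    [-25,40,-20,-0.035,-1],
    [0,0,0,0,-1]
  ]
}}

```text
time: 40.75
tool_pos: [0.4109, -0.079, 0.1984]
tool_rot: [3.137, -0.009, -3.138]
contact_force: [-0.0, 0.4, 1.1]
opening: 0.0922
grip_force: 0.0
```

Run:
```python
from h import *
s,a=grab('scene','r1'); _,b=grab('top','r1t'); print(s['time'],s['tool_pos'],s['tool_rot'],s['contact_force'])
a0=cv2.cvtColor(cv2.imread('pics/scene0.png'),cv2.COLOR_BGR2RGB)
def blobs(x,y,roi):
    d=(np.abs(x.astype(int)-y).max(2)>35).astype(np.uint8); m=np.zeros_like(d); r0,r1,c0,c1=roi; m[r0:r1,c0:c1]=d[r0:r1,c0:c1]
    n,_,st,ce=cv2.connectedComponentsWithStats(m); return [(st[i].tolist(),ce[i].round().tolist()) for i in range(1,n) if st[i,4]>15]
print(blobs(a,a0,(195,300,95,200)))
# expected bar end pixels when hanging by the eye at the post foot of the peg
psi=.275; x=np.array([np.cos(psi),np.sin(psi),0]); y=np.array([-x[1],x[0],0]); o=np.array([.5655,-.2865,0])
for dist in (.012,.025):
    e=o-x*dist; 
    for z in(.087,.107): print(dist,z,[np.round(w2pix('scene',e+sg*y*.124+[0,0,z])) for sg in(1,-1)],[np.round(w2pix('top',e+sg*y*.124+[0,0,z])) for sg in(1,-1)])
S=cv2.cvtColor(a,cv2.COLOR_RGB2HSV)
b0=cv2.cvtColor(cv2.imread('pics/top0.png'),cv2.COLOR_BGR2RGB); print(blobs(b,b0,(160,240,320,420)))
```

```text
40.75 [ 0.41086607 -0.07901433  0.19842423] [ 3.13726645 -0.00851271 -3.13813529] [-0.00991937  0.40356249  1.12257879]
[([95, 195, 105, 35, 1473], [159.0, 210.0]), ([95, 221, 62, 23, 536], [122.0, 233.0]), ([152, 235, 8, 15, 77], [156.0, 242.0]), ([173, 234, 19, 14, 68], [181.0, 241.0]), ([95, 253, 54, 42, 645], [116.0, 272.0]), ([136, 252, 25, 21, 89], [146.0, 261.0]), ([150, 267, 13, 11, 45], [156.0, 272.0]), ([122, 284, 24, 16, 119], [135.0, 292.0])]
0.012 0.087 [array([193., 231.]), array([129., 276.])] [array([331., 200.]), array([413., 178.])]
0.012 0.107 [array([192., 226.]), array([128., 271.])] [array([332., 199.]), array([415., 177.])]
0.025 0.087 [array([190., 229.]), array([127., 274.])] [array([332., 204.]), array([414., 183.])]
0.025 0.107 [array([190., 225.]), array([125., 269.])] [array([334., 203.]), array([417., 181.])]
[([398, 175, 13, 4, 27], [405.0, 177.0]), ([320, 177, 66, 63, 1858], [343.0, 212.0]), ([392, 185, 28, 11, 165], [404.0, 190.0]), ([364, 214, 56, 25, 778], [396.0, 228.0])]
```

Run:
```python
from h import *
A=cv2.imread('pics/scene0.png');B=cv2.imread('pics/r1.png');T0=cv2.imread('pics/top0.png');T=cv2.imread('pics/r1t.png')
psi=.275; x=np.array([np.cos(psi),np.sin(psi),0]); y=np.array([-x[1],x[0],0]); o=np.array([.5655,-.2865,0])
for k in (-.13,-.115,-.09,-.06,.06,.09,.115,.13):
    p=o-x*.01+y*k+[0,0,.105]; u=np.round(w2pix('scene',p)).astype(int); v=np.round(w2pix('top',p)).astype(int)
    print(k,u,A[u[1],u[0],::-1],B[u[1],u[0],::-1],v,T0[v[1],v[0],::-1],T[v[1],v[0],::-1])
# sweep height of match of plate: column of scene colour diff around post
for z in np.arange(.07,.2,.01):
    q=[]
    for k in (-.1,-.08):
        u=np.round(w2pix('scene',o-x*.01+y*k+[0,0,z])).astype(int); q.append(int(np.abs(A[u[1],u[0]].astype(int)-B[u[1],u[0]]).max()))
    print(round(z,3),q,end=' ')
```

```text
-0.13 [126 273] [200 140  88] [157 114  74] [417 176] [141  93  53] [143  93  54]
-0.115 [131 270] [194 136  86] [161 121  78] [412 177] [134  87  49] [149 106  61]
-0.09 [138 265] [112  68  44] [139 107  70] [404 179] [119  78  46] [107  76  44]
-0.06 [147 259] [111  69  43] [139 106  69] [394 182] [95 61 35] [110  78  45]
0.06 [178 237] [193 136  86] [219 166 104] [354 192] [78 40 23] [182 133  78]
0.09 [185 232] [196 138  87] [217 164 104] [344 195] [146  96  55] [163 118  70]
0.115 [191 228] [150 106  69] [216 163 102] [335 197] [159 105  61] [76 66 57]
0.13 [194 226] [132  96  65] [133  98  65] [330 199] [159 106  62] [94 82 70]
0.07 [1, 6] 0.08 [15, 28] 0.09 [15, 27] 0.1 [49, 37] 0.11 [27, 28] 0.12 [76, 69] 0.13 [71, 71] 0.14 [71, 50] 0.15 [16, 1] 0.16 [1, 1] 0.17 [2, 0] 0.18 [1, 0] 0.19 [1, 0]
```

The bar hangs level at the predicted place: pale wood at both ends near the post in both cameras. Now the carriage push along the centre line, with shut fingers.

Request:
{"api": "move_arm", "payload": {
  "rows": [
    [-10,35,-20,-0.003,1],
    [-5,35,-30,0,1],
    [0,28,-40,0,1],
    [0,0,-40,0,1],
    [0,0,-20,0,1],
    [0,0,-9,0,1],
    [0,0,0,0,1],
    [0,0,0,0,1]
  ]
}}

```text
time: 41.65
tool_pos: [0.4033, 0.0135, 0.0426]
tool_rot: [-3.141, 0.002, 3.139]
contact_force: [0.5, -0.4, 0.3]
opening: 0.0324
grip_force: 0.0
```

Run:
```python
from h import *
s=monitor.observe(); print(s['time'],s['tool_pos'],s['tool_rot'],s['opening'],s['contact_force'])
```

```text
41.65 [0.40332141 0.01347135 0.04263108] [-3.14126148e+00  2.33735067e-03  3.13900557e+00] 0.0323567605361725 [ 0.48358069 -0.37738118  0.33658036]
```

Request:
{"api": "move_arm", "payload": {
  "rows": [
    [0,6,-4,0,1],
    [0,0,0,0,1],
    [0,0,0,0,1],
    [0,0,0,0,1],
    [3,0,0,0,1],
    [3,0,0,0,1],
    [0,0,0,0,1]
  ]
}}

```text
time: 42.35
tool_pos: [0.4084, 0.0201, 0.0378]
tool_rot: [-3.142, 0.001, 3.14]
contact_force: [-0.3, -0.4, 0.5]
opening: 0.0004
grip_force: 0.0
```

Request:
{"api": "move_arm", "payload": {
  "rows": [
    [1,0,0,0,1],
    [1,0,0,0,1],
    [1,0,0,0,1],
    [1,0,0,0,1],
    [1,0,0,0,1],
    [1,0,0,0,1],
    [1,0,0,0,1],
    [1,0,0,0,1]
  ]
}}

```text
time: 43.15
tool_pos: [0.4151, 0.0203, 0.0375]
tool_rot: [3.141, -0.001, 3.14]
contact_force: [-2.5, 1.8, 0.7]
opening: 0.0003
grip_force: 1.1
```

Request:
{"api": "move_arm", "payload": {
  "rows": [
    [1,0,0,0,1],
    [1,0,0,0,1],
    [1,0,0,0,1],
    [1.5,0,0,0,1],
    [1.5,0,0,0,1],
    [2,0,0,0,1],
    [2,0,0,0,1],
    [2,0,0,0,1],
    [2,0,0,0,1],
    [2,0,0,0,1],
    [2,0,0,0,1],
    [2,0,0,0,1]
  ]
}}

```text
time: 44.35
tool_pos: [0.4359, 0.0202, 0.0377]
tool_rot: [3.142, -0.0, 3.14]
contact_force: [-2.2, 0.2, -0.9]
opening: 0.0001
grip_force: 1.0
```

Run:
```python
from h import *
s,im=grab('wrist','u1'); print(s['time'],s['tool_pos'],s['tool_rot'],s['contact_force'])
_,t=grab('top','u1t')
```

```text
44.35 [0.43587422 0.02018806 0.0376942 ] [ 3.14150978e+00 -2.74498718e-05  3.13977948e+00] [-2.16868602  0.22370796 -0.8717541 ]
```

Sliding at about 2 N. Continuing.

Request:
{"api": "move_arm", "payload": {
  "rows": [
    [2,0,0,0,1],
    [2,0,0,0,1],
    [2,0,0,0,1],
    [2.5,0,0,0,1],
    [2.5,0,0,0,1],
    [3,0,0,0,1],
    [3,0,0,0,1],
    [3,0,0,0,1],
    [3,0,0,0,1],
    [3,0,0,0,1],
    [3,0,0,0,1],
    [3,0,0,0,1]
  ]
}}

```text
time: 45.65
tool_pos: [0.468, 0.0202, 0.0377]
tool_rot: [3.142, 0.0, 3.14]
contact_force: [-2.8, -0.2, 1.4]
opening: 0.0001
grip_force: 1.3
```

Request:
{"api": "move_arm", "payload": {
  "rows": [
    [3,-0.3,0,0,1],
    [3,0,0,0,1],
    [3,0,0,0,1],
    [3,0,0,0,1],
    [3,0,0,0,1],
    [3,0,0,0,1],
    [3,0,0,0,1],
    [3,0,0,0,1],
    [3,0,0,0,1],
    [3,0,0,0,1],
    [3,0,0,0,1],
    [3,0,0,0,1]
  ]
}}

```text
time: 46.85
tool_pos: [0.504, 0.0199, 0.0377]
tool_rot: [3.141, 0.0, 3.14]
contact_force: [-3.1, -0.2, 0.9]
opening: 0.0006
grip_force: 1.3
```

Request:
{"api": "move_arm", "payload": {
  "rows": [
    [3,0,0,0,1],
    [3,0,0,0,1],
    [3,0,0,0,1],
    [3,0,0,0,1],
    [3,0,0,0,1],
    [3,0,0,0,1],
    [3,0,0,0,1],
    [3,0,0,0,1],
    [3,0,0,0,1],
    [3,0,0,0,1],
    [3,0,0,0,1],
    [3,0,0,0,1]
  ]
}}

```text
time: 48.05
tool_pos: [0.54, 0.0199, 0.0377]
tool_rot: [3.141, -0.0, 3.14]
contact_force: [-3.0, -0.6, 1.7]
opening: 0.0004
grip_force: 1.3
```

Request:
{"api": "move_arm", "payload": {
  "rows": [
    [3,0,0,0,1],
    [3,0,0,0,1],
    [3,0,0,0,1],
    [3,0,0,0,1],
    [3,0,0,0,1],
    [3,0,0,0,1],
    [3,0,0,0,1],
    [3,0,0,0,1],
    [3,0,0,0,1],
    [3,0,0,0,1],
    [2,0,0,0,1],
    [1.5,0,0,0,1]
  ]
}}

```text
time: 49.25
tool_pos: [0.5734, 0.0199, 0.0377]
tool_rot: [3.141, -0.0, 3.14]
contact_force: [-2.7, 0.7, 0.5]
opening: 0.0005
grip_force: 1.3
```

Request:
{"api": "move_arm", "payload": {
  "rows": [
    [1,0,0,0,1],
    [1,0,0,0,1],
    [1,0,0,0,1],
    [1,0,0,0,1],
    [1,0,0,0,1],
    [1,0,0,0,1],
    [1,0,0,0,1],
    [1,0,0,0,1]
  ]
}}

```text
time: 50.05
tool_pos: [0.5813, 0.0199, 0.0377]
tool_rot: [3.141, -0.0, 3.14]
contact_force: [-2.0, 0.3, 0.3]
opening: 0.0001
grip_force: 1.1
```

Request:
{"api": "move_arm", "payload": {
  "rows": [
    [1,0,0,0,1],
    [1,0,0,0,1],
    [1,0,0,0,1]
  ]
}}

```text
time: 50.35
tool_pos: [0.5836, 0.0198, 0.0376]
tool_rot: [-3.142, -0.002, 3.14]
contact_force: [-6.6, -1.4, 2.5]
opening: 0.0005
grip_force: 3.2
```

Force is rising at 583.6, close to the predicted home position. A few more small steps to seat it fully.

Request:
{"api": "move_arm", "payload": {
  "rows": [
    [0.7,0,0,0,1],
    [0.7,0,0,0,1],
    [0,0,0,0,1]
  ]
}}

```text
time: 50.65
tool_pos: [0.5836, 0.0199, 0.0373]
tool_rot: [3.141, -0.005, 3.14]
contact_force: [-8.6, -1.4, 3.4]
opening: 0.0005
grip_force: 4.2
```

Request:
{"api": "move_arm", "payload": {
  "rows": [
    [0.7,0,0,0,1],
    [0.7,0,0,0,1],
    [0,0,0,0,1]
  ]
}}

```text
time: 50.95
tool_pos: [0.5836, 0.02, 0.037]
tool_rot: [3.141, -0.008, 3.14]
contact_force: [-11.5, -0.0, 3.8]
opening: 0.0002
grip_force: 6.1
```

Run:
```python
from h import *
s=monitor.observe(); print(s['tool_pos'],s['contact_force'])
```

```text
[0.58361222 0.02002361 0.03695458] [-11.45961863  -0.02889067   3.82357945]
```

The carriage is firmly home at 583.6. Backing off and checking the blocks from above.

Request:
{"api": "move_arm", "payload": {
  "rows": [
    [-2,0,0,0,1],
    [-8,0,0,0,1],
    [-10,0,20,0,1],
    [0,0,45,0,1],
    [0,0,45,0,1],
    [20,0,15,0,0],
    [40,0,0,0,-1],
    [35,0,0,0,-1],
    [0,0,0,0,-1],
    [0,0,0,0,-1],
    [0,0,0,0,-1]
  ]
}}

```text
time: 52.05
tool_pos: [0.6611, 0.02, 0.1627]
tool_rot: [3.141, -0.0, 3.14]
contact_force: [0.7, -0.4, -0.2]
opening: 0.0436
grip_force: 0.0
```

Run:
```python
from chk import *
s,_=grab('wrist','v1'); print(s['time'],s['tool_pos'],s['tool_rot']); np.save('sv1.npy',s,allow_pickle=True)
im,k=chk('pics/v1.png',s); print('lip x at 19.4',np.polyval(k,19.4))
for y0,n in ((-55.6,4),(44.4,2),(94.4,1)):
    q=[]
    for dy in (-7,0,7):
        y=y0+dy; u=w2pix('wrist',np.array([np.polyval(k,y)+30,y,66])/1000,s); c=int(u[0]); r=int(u[1])
        v=edgerow(im,c-1,c+3,r-8,r+8,1); p=pix2w('wrist',(c+.5,v),.066,s)*1000; q.append((round(v-r,1),round(p[0]-np.polyval(k,p[1]),1)))
    print(n,q)
    for r_off in (12,30):   # row through rib (above block) and block
        pass
    # pixel rows for rib and block left edge
    ur=w2pix('wrist',np.array([np.polyval(k,y0)+15,y0+12,51])/1000,s); ub=w2pix('wrist',np.array([np.polyval(k,y0)+45,y0+12,66])/1000,s)
    f=lambda u:(np.round(u,1).tolist(),im[int(u[1]),int(u[0])-7:int(u[0])+8].tolist())
    print(' rib',ur.round(1),[tuple(x)[2] for x in f(ur)[1]],' blk',ub.round(1),[tuple(x)[2] for x in f(ub)[1]])
```

```text
52.05 [0.66113582 0.0199679  0.16267789] [ 3.14144873e+00 -4.55650225e-04  3.13984833e+00]
lip yaw -0.000 n65
lip x at 19.4 606.9249675751961
4 [(np.float64(0.0), np.float64(29.5)), (np.float64(0.0), np.float64(29.5)), (np.float64(-0.1), np.float64(29.4))]
 rib [185.6 144.9] [58, 59, 63, 80, 124, 164, 185, 191, 192, 192, 189, 182, 172, 157, 129]  blk [184.2 182.7] [118, 118, 119, 116, 108, 103, 107, 129, 158, 179, 189, 191, 191, 190, 186]
2 [(np.float64(-0.2), np.float64(29.6)), (np.float64(-0.3), np.float64(29.5)), (np.float64(-0.0), np.float64(29.7))]
 rib [300.2 144.6] [63, 63, 66, 83, 124, 164, 185, 191, 192, 191, 189, 175, 137, 96, 83]  blk [301.2 182.4] [120, 118, 119, 124, 147, 177, 189, 189, 178, 144, 92, 64, 56, 57, 54]
1 [(np.float64(-0.2), np.float64(29.6)), (np.float64(-0.2), np.float64(29.6)), (np.float64(0.8), np.float64(30.5))]
 rib [357.2 144.7] [66, 73, 82, 95, 123, 161, 185, 191, 193, 192, 190, 176, 144, 105, 86]  blk [359.3 182.4] [118, 118, 118, 124, 139, 155, 147, 115, 85, 78, 78, 79, 88, 107, 122]
```

All blocks are still flush at 29.5 mm from the lip, with rib edges matching. Carriage yaw is 0 and it is home, and the robot is clear of everything, so I'm handing in.

```bash
python3 -c "
from cell import workorder; print(workorder.hand_in())"
```

```text
the job is handed in; nothing more can be done
None
```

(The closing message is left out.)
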